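# Set up the grooving stack on the bench spindle

## Task

Sweep all the offcuts off the spindle's insert plate with the bench brush (never touch them with the fingers) and lay the brush down on the bench clear of the plate. Then build the cutter stack on the splined spindle: a cutter first, the spacer second if there is one, then the remaining cutters, each turned so that its wide slot finds the master spline and slid fully home. Last, turn the height knob clockwise until the dial needle points at the set mark; leave the can, push block and mallet alone.

Things in the scene. Friction and masses are not known exactly. Their poses are not given: they have to be found in the camera images.
- plate_centre (a point): fixed aluminium insert plate, 364 x 280 mm (its own x by y), flush with the bench top, with the spindle through it. Point on its surface on the spindle's axis; its x points away from the robot, z up. The plate reaches from x = -190 to +174 mm and y = -140 to +140 mm in this frame
- spindle_seat (a point): upright steel splined spindle, locked against turning up to 4 N m. Point on its axis on top of the seat flange (52 mm across, 20 to 27.5 mm above the bench). Above it: core 27.6 mm across, coned nose up to 56 mm; six splines 48 mm tall reaching 20 mm from the axis, five 5.5 mm wide and the master spline, 14 mm, along this point's own +x. A ring fits only with master slot on master spline, 4 degrees of play either way
- cutter_a_mid (a point): grooving cutter: dark steel hexagonal ring with six pale teeth at the corners, 14 mm thick, 64 mm across flats, 80 mm over the teeth, 0.24 kg, flat on the bench. Flats face 30, 90, 150.. degrees from its own x. Its 32 mm bore has six slots 60 degrees apart, five 8.5 mm wide and one wide master slot, 17 mm, on its own +x side. Point at its centre, half-way up
- cutter_b_mid (a point): second cutter, the same as cutter_a
- cutter_c_mid (a point): third cutter, the same as cutter_a
- spacer_mid (a point): spacer collar: plain pale aluminium twelve-sided ring, no teeth, 14 mm thick, 60 mm across flats (flats face 0, 30, 60.. degrees from its own x), 0.15 kg, flat on the bench. Its 32 mm bore has six slots 60 degrees apart, five 8.5 mm wide and one wide master slot, 17 mm, on its own +x side. Point at its centre, half-way up
- brush_block (a point): bench brush standing on its bristles: wooden block 140 x 40 x 22 mm over stiff bristles 130 mm long, 32 mm tall, flaring to 48 mm wide, round handle 120 mm long to its own -x; 0.16 kg. Point in the block, midway across (40 mm, along its y), 43 mm above the bristle ends, 20 mm from the head's middle towards the handle: a balanced place to grip
- height_knob (a joint): black height knob, rad, 0 at the start, grows clockwise seen from above to a stop at 6; stays where it is left (about 0.1 N m). It raises the spindle 1.2 mm per rad and turns the dial needle 0.5 rad clockwise per rad
- height_knob_grip (a point): on the height knob's axis in the middle of its bar grip (49 mm long along this point's own x, which turns with the knob; 14 mm wide, 32 mm tall, top 7 mm above this point and 72 mm above the bench). The knob stands on a grey height head on the plate's far part: x = 77 to 173 mm, y = -114 to 102 mm in the plate's frame, 28 mm high
- dial_centre (a point): centre of the white dial, 78 mm across, flat on the height head, 110 mm to the +y side of the knob, its face 31 mm above the bench
- needle_tip (a point): tip of the black dial needle, 36 mm from the dial's centre; moves clockwise as the knob turns clockwise
- set_mark (a point): inner tip of the black triangular set mark on the steel ring round the dial, 36 mm from the dial's centre, 1.4 to 2.6 rad clockwise of the needle at the start; the ring is stiff and stays
- offcut0_mid (a point): wooden offcut, straight block 60 x 22 x 17 mm (long side along its own x), 30 g, lying on the insert plate on the robot's side of the spindle or to its -y side. Point at its centre, half-way up
- offcut1_mid (a point): wooden offcut, block with one slanted end, 60 x 24 x 16 mm (long side along its own x), 30 g, lying on the insert plate on the robot's side of the spindle or to its -y side. Point at its centre, half-way up
- offcut2_mid (a point): wooden offcut, block with a long bevel, 56 x 24 x 18 mm (long side along its own x), 30 g, lying on the insert plate on the robot's side of the spindle or to its -y side. Point at its centre, half-way up
- offcut3_mid (a point): wooden offcut, dark block 52 x 24 x 18 mm (long side along its own x), 30 g, lying on the insert plate on the robot's side of the spindle or to its -y side. Point at its centre, half-way up
- offcut4_mid (a point): wooden offcut, straight block 56 x 22 x 16 mm (long side along its own x), 30 g, lying on the insert plate on the robot's side of the spindle or to its -y side. Point at its centre, half-way up
- varnish_can_mid (a point): bystander: full varnish can, 84 mm across, 110 mm tall. Point half-way up
- push_block_mid (a point): bystander: wooden push block with a grip, 160 x 70 x 72 mm. Point 30 mm up
- mallet_mid (a point): bystander: rubber mallet lying on the bench, 260 mm long. Point at its middle, 13 mm up
Things that resemble listed ones, but are neither listed nor needed, are in the scene too. What is shaped like the part that bears cutter_c_mid but green or red is not meant.

How it is judged:
By the outcome, as a careful person would: the job done as asked, in the order asked, and still so for the second after the job is handed in, with the robot touching nothing.
Of offcut0, offcut1, offcut2, offcut3, offcut4 only 3 to 5 are there at a start; the rules pass over those that are not, and their reading is None.
Of cutter_a, cutter_b, cutter_c, spacer only 3 to 4 are there at a start; the rules pass over those that are not, and their reading is None.
At some moment in a run one of cutter_a, cutter_b, cutter_c, spacer, brush may be knocked a few centimetres aside while the robot is not near it.
Once in a run the grip may slacken for a moment while it holds something.
It also fails if it takes over 210 s, if anything falls off the work surface, if the arm or the gripper's body presses on something with over 40 N, if the wrist force passes 120 N, or if a joint passes its speed limit or range.

## Robot

A 6-joint arm with a two-finger parallel gripper is mounted at the origin on the work surface. World frame = base frame: x ahead of the robot, y to its left, z up, the work surface at z = 0. Lengths are in m, angles in rad, forces in N, time in s.
With the tool pointing down it reaches from about 0.3 to 0.775 m from the base axis. Payload 14.6 kg.
Tool frame: the origin (TCP) lies on the centre line of the jaws, within the pads' length; the fingertips stand 19 mm ahead of it and the grasp point (between the pads) is the TCP; y points along the fingers, x is the direction in which the jaws open and shut, and the axes are right-handed (so a half turn about y gives the same grasp; the last joint's range is limited). The gripper opens to 94 mm and grips with 3 to 60 N. Pads are 16 mm wide; open, the fingers measure 119 mm over their backs; the gripper's body (75 mm by 177 mm) begins 78 mm behind the grasp point.
Start: joints at [-1.262, 0.3, 1.521, -0, 1.321, -0.067], TCP at [0.202, -0.512, 0.203] pointing down, gripper open.
Joint ranges: [-3.03, 3.03], [-0.79, 2.21], [0.23, 2.52], [-1.04, 4.18], [0, 3.07], [-2.55, 2.55]. Speed limits (rad/s): [2.22, 2.22, 2.57, 3.14, 3.14, 3.14].

## Interface

Orientations are given as [roll, pitch, yaw] about the fixed x, y, z axes, in that order (R = Rz(yaw) Ry(pitch) Rx(roll)).
In Python, from station import get_obs, cams, workorder gives the robot as it stands.
- The arm moves only by the shell command python3 -m handwheel 'ROWS' [FORCE]. ROWS is JSON, a list of rows, each an object of numbers: "fingers": the opening, from -1 (shut) to 1 (fully open); "x", "y", "z": the shift along the tool's x, y, z in m; "spin": the turn about the tool's y in degrees. In form: [{"fingers": .., "x": .., "y": .., "z": .., "spin": ..}, ...]. A call has exactly 10 rows; each row is the pose to reach, as a shift and turn from the pose commanded when the call began, along the tool's axes at that moment; what a row does not reach only later rows make up. A row lasts 1/10 s, in which the tool goes at most 50 mm and 8.59 degrees, less where a joint would pass 70% of its speed; a pose out of reach is approached as far as the arm can. A call with a gripper value outside its range is refused whole. The fingers move at their own pace and stop on an object; FORCE is the grip in N (left out, the last holds). Time passes only in rows, so rows that repeat a pose let the fingers close, or fill a call up. It gives the time, the measured TCP pose, the force and the opening at its end, in the units of the state.
- get_obs(): the state, without advancing time (a new reading comes with each control period).
- cams.camera(name): name is "scene" or "top"; returns (picture, depth): 480x640x3 uint8, red, green, blue; 480x640 float32, m along the optical axis (not along the pixel's ray), 0 where there is no reading.
- cams.get_calibration(name): a dict with "fx", "fy", "cx", "cy" (pixels), "view" (4x4, takes a point from world to camera coordinates). Camera axes: x right, y down, z forward; pixel columns grow to the right and rows downward; lengths in m; the calibration is good to about 2 mm. A picture is of the moment at which its call begins. get_calibration takes no time and is no camera call.
- workorder.hand_in(): hands the job in, once; it reports no verdict.
The state is a dict: "time_s": time; "qpos": joint angles; "joint_vel": joint speeds; "tau": joint torques, N m; "ee_pos": TCP position; "eef_rot": TCP orientation; "force": force on the tool from outside, world axes, zero at the start; "moment": the same for the moment, N m; "grip_width": finger opening in m.
Only numpy, scipy, OpenCV 4.12 (cv2) and the standard library are available. Lean on these libraries where they do the work, as an engineer would, in place of code of your own. Each camera call takes 0.05 s, during which the arm holds its last target. There are 200 camera calls.

## Working session

There is one attempt and no reset: what is moved stays moved. The work goes in short steps, Python scripts to look and compute and a shell command to move; the robot and the scene stay as the last step left them, time stands still between calls to the robot, and variables do not carry over. Pictures are saved under pics/ and viewed, about 12 in all and at most 16, crops included, and the job is handed in when it is done.

```bash
mkdir -p pics; ls; python3 - <<'E'
from station import get_obs,cams
import cv2,numpy as np
print(get_obs())
for n in("scene","top"):
    p,d=cams.camera(n); cv2.imwrite(f"pics/{n}0.png",p[:,:,::-1]); np.save(f"pics/{n}0.npy",d); print(n,cams.get_calibration(n))
E
```

```text
pics
{'time_s': 0.0, 'qpos': array([-1.26158070e+00,  3.00468937e-01,  1.52158072e+00,  2.10705272e-05,
        1.32071693e+00, -6.65753614e-02]), 'joint_vel': array([ 4.96223806e-04, -1.15492729e-03, -2.35286436e-04,  8.57740348e-04,
       -5.48005269e-05,  6.13811508e-04]), 'tau': array([-4.24727159e-04, -5.31798720e+01, -3.52741921e+01,  7.07237399e-02,
        2.42736196e-02, -1.09126056e-04]), 'ee_pos': array([ 0.20178737, -0.51135598,  0.20248768]), 'eef_rot': array([-1.57069787e+00,  1.16997030e-03, -1.19501051e+00]), 'force': array([ 0.74822114,  0.69349907, -0.025448  ]), 'moment': array([-0.00968222, -0.00057015,  0.01206499]), 'grip_width': 0.09370633639175352}
scene {'fx': 485.27067666149543, 'fy': 485.27067666149543, 'cx': 313.40293995316733, 'cy': 232.92521329693363, 'view': array([[-0.77146074,  0.63627473,  0.00167149,  0.33101195],
       [ 0.52037562,  0.63244447, -0.57377976, -0.23141736],
       [-0.36613868, -0.44177875, -0.81900794,  1.46115702],
       [ 0.        ,  0.        ,  0.        ,  1.        ]])}
top {'fx': 580.3395673762768, 'fy': 580.3395673762768, 'cx': 315.2996060628585, 'cy': 251.60351111268977, 'view': array([[ 1.14825854e-02, -9.99933064e-01, -1.42038138e-03,
         2.00914213e-02],
       [-9.76570097e-01, -1.09090073e-02, -2.14922867e-01,
         5.00107134e-01],
       [ 2.14892986e-01,  3.85497216e-03, -9.76629993e-01,
         1.56757606e+00],
       [ 0.00000000e+00,  0.00000000e+00,  0.00000000e+00,
         1.00000000e+00]])}
```

View pics/top0.png

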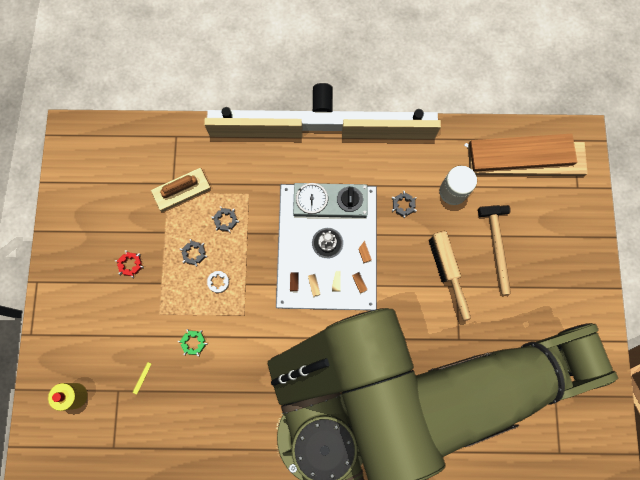

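View pics/scene0.png

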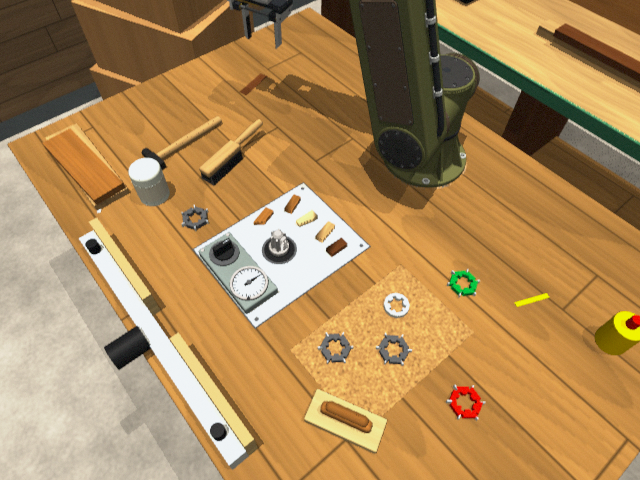

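Top view: the brush is at (447,265) and the grey cutters are at (225,219), (194,252) and (404,204). The white spacer is at (218,282). The red ring (129,264) and green ring (193,343) are decoys. There are five offcuts, at (294,282), (314,285), (337,282), (360,283) and (365,252). The only possible brush confusions are the mallet (495,250) and the push block (181,190). Next come enlarged crops.

```bash
cat > h.py <<'E'
from station import get_obs,cams
import cv2,numpy as np
from scipy.spatial.transform import Rotation as R
def K(n):
    c=cams.get_calibration(n); return c["fx"],c["fy"],c["cx"],c["cy"],np.array(c["view"])
def p2w(n,u,v,z):
    fx,fy,cx,cy,V=K(n); d=V[:3,:3].T@np.array([(u-cx)/fx,(v-cy)/fy,1]); o=-V[:3,:3].T@V[:3,3]
    return o+d*(z-o[2])/d[2]
def w2p(n,p):
    fx,fy,cx,cy,V=K(n); q=V[:3,:3]@np.array(p)+V[:3,3]; return np.array([cx+fx*q[0]/q[2],cy+fy*q[1]/q[2]])
def shot(n,tag):
    p,d=cams.camera(n); p=p[:,:,::-1].copy(); cv2.imwrite(f"pics/{n}_{tag}.png",p); np.save(f"pics/{n}_{tag}.npy",d); return p,d
def crop(img,u0,v0,w,h,s):
    return cv2.resize(img[v0:v0+h,u0:u0+w],None,fx=s,fy=s,interpolation=cv2.INTER_CUBIC)
def dirs(tgt,yaw=None):
    "shift in tool axes & spin to world target; tool pointing down, yaw = desired tool x heading(deg)"
    o=get_obs(); M=R.from_euler('xyz',o["eef_rot"]).as_matrix()
    d=M.T@(np.array(tgt)-o["ee_pos"]); h=np.degrees(np.arctan2(M[1,0],M[0,0]))
    print("tcp",o["ee_pos"].round(4),"head",h.round(2),"w",round(o["grip_width"],4),"F",np.round(o["force"],1),"t",round(o["time_s"],1),"shift xyz",d.round(4),end=" ")
    if yaw is not None:
        e=(yaw-h+90)%180-90; print("spin(ccw from above ->",-e.round(2),"tool-y) ",end="")
    print()
E
python3 - <<'E'
from h import *
print(R.from_euler('xyz',get_obs()["eef_rot"]).as_matrix().round(3))
p=cv2.imread("pics/top0.png")
a=crop(p,270,180,115,130,5);b=crop(p,425,225,60,100,5)
c=np.zeros((650,575+300,3),np.uint8);c[:650,:575]=a;c[:500,575:]=b
cv2.imwrite("pics/c1.png",cv2.resize(c,None,fx=.9,fy=.9,interpolation=cv2.INTER_AREA))
d=np.hstack([crop(p,u-20,v-20,40,40,9) for u,v in((225,219),(194,252))]);e=np.hstack([crop(p,u-20,v-20,40,40,9) for u,v in((404,204),(218,282))])
cv2.imwrite("pics/c2.png",cv2.resize(np.vstack([d,e]),(600,600)))
for n,u,v,z in[("A",225,219,.014),("B",194,252,.014),("C",404,204,.014),("S",218,282,.014),("spin",328,240,.06),("blk1",440,234,.054),("blk2",453,280,.054),("hend",463,319,.04)]: print(n,p2w("top",u,v,z).round(4))
E
```

```text
[[ 0.367 -0.     0.93 ]
 [-0.93   0.001  0.367]
 [-0.001 -1.     0.   ]]
A [0.6027 0.2891 0.014 ]
B [0.5037 0.3736 0.014 ]
C [ 0.6539 -0.2313  0.014 ]
S [0.4175 0.3006 0.014 ]
spin [ 0.5322 -0.0094  0.06  ]
blk1 [ 0.5546 -0.3245  0.054 ]
blk2 [ 0.4238 -0.3559  0.054 ]
hend [ 0.3179 -0.3824  0.04  ]
```

View pics/c1.png

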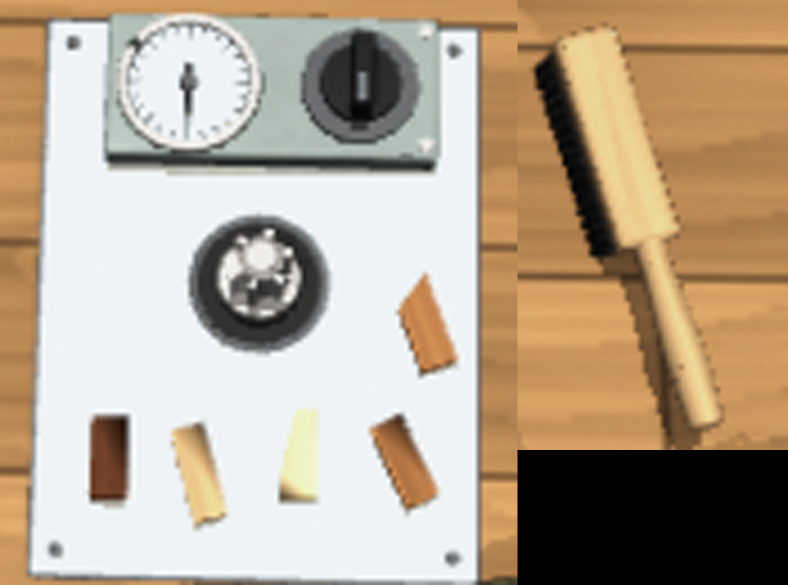

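View pics/c2.png

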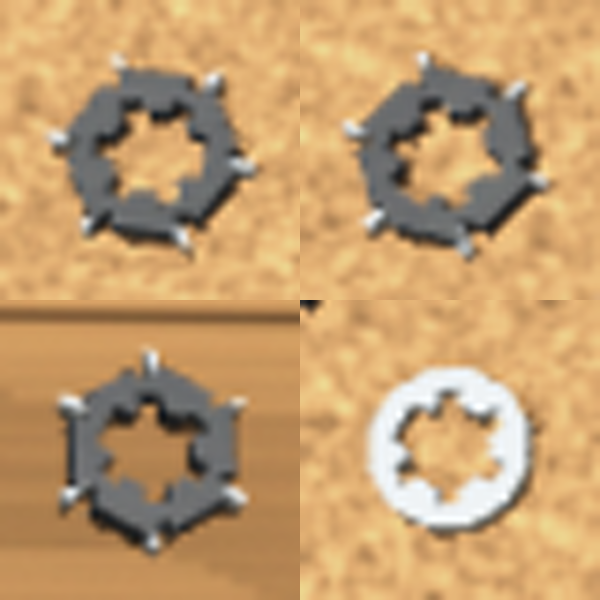

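```bash
cat > m.py <<'E'
from h import *
def L(X,Y,z): return p2w("top",270+X/4.5,180+Y/4.5,z)
def B(X,Y,z): return p2w("top",425+(X-517.5)/4.5,225+Y/4.5,z)
c=[B(*q,.054) for q in((557,45),(612,28),(678,228),(622,250))]
print("brush",np.round(c,3).tolist(),"mid",np.mean(c,0).round(4)); e=B(705,425,.045);m=np.mean(c,0);print("handle end",e.round(3),"axis heading",np.degrees(np.arctan2(*(m-e)[1::-1])).round(1),[np.degrees(np.arctan2(*(c[i]-c[j])[1::-1])).round(1) for i,j in((0,3),(1,2))])
for n,pts in dict(o0=((90,416),(128,416),(128,500),(90,500)),o1=((170,428),(203,422),(228,512),(196,526)),o2=((298,410),(318,410),(318,500),(280,500)),o3=((370,430),(403,414),(438,495),(408,510)),o4=((400,312),(427,275),(457,362),(423,375))).items(): print(n,np.round([L(*q,.017)[:2] for q in pts],3).tolist())
for n,X,Y,z in[("platecorners",48,20,0),("",479,28,0),("",480,582,0),("",30,574,0),("flange L",189,283,.0),("R",330,283,.0),("T",260,213,0),("Bot",260,352,0),("nose",260,252,.076),("dial",188,82,.031),("needle",188,135,.031),("mark",136,46,.031),("knob",362,85,.072),("knob hi",363,32,.072),("knob lo",358,125,.065)]: print(n,L(X,Y,z).round(4))
E
python3 m.py
```

```text
brush [[0.551, -0.307, 0.054], [0.563, -0.342, 0.054], [0.436, -0.378, 0.054], [0.422, -0.343, 0.054]] mid [ 0.4931 -0.3422  0.054 ]
handle end [ 0.316 -0.391  0.045] axis heading 15.5 [np.float64(15.4), np.float64(15.8)]
o0 [[0.447, 0.097], [0.447, 0.073], [0.394, 0.072], [0.393, 0.096]]
o1 [[0.44, 0.046], [0.444, 0.026], [0.387, 0.009], [0.378, 0.029]]
o2 [[0.452, -0.034], [0.452, -0.047], [0.395, -0.047], [0.395, -0.023]]
o3 [[0.44, -0.08], [0.45, -0.1], [0.399, -0.122], [0.389, -0.103]]
o4 [[0.516, -0.099], [0.541, -0.116], [0.484, -0.135], [0.475, -0.113]]
platecorners [0.7147 0.131  0.    ]
 [ 0.7122 -0.153   0.    ]
 [ 0.3466 -0.1495  0.    ]
 [0.3484 0.1335 0.    ]
flange L [0.5376 0.0358 0.    ]
R [ 0.5386 -0.055   0.    ]
T [ 0.5847 -0.0096  0.    ]
Bot [ 0.4927 -0.0102  0.    ]
nose [ 0.5398 -0.0084  0.076 ]
dial [0.6631 0.0379 0.031 ]
needle [0.6276 0.0374 0.031 ]
mark [0.687  0.0717 0.031 ]
knob [ 0.6493 -0.0717  0.072 ]
knob hi [ 0.6841 -0.0723  0.072 ]
knob lo [ 0.6253 -0.0695  0.065 ]
```

```bash
r='{"fingers":1,"x":-0.053,"y":0.09,"z":0.313,"spin":5.9}'; python3 -m handwheel '[{"fingers":1,"x":-0.053,"y":0.09,"z":0.313,"spin":5.9},{"fingers":1,"x":-0.053,"y":0.09,"z":0.313,"spin":5.9},{"fingers":1,"x":-0.053,"y":0.09,"z":0.313,"spin":5.9},{"fingers":1,"x":-0.053,"y":0.09,"z":0.313,"spin":5.9},{"fingers":1,"x":-0.053,"y":0.09,"z":0.313,"spin":5.9},{"fingers":1,"x":-0.053,"y":0.09,"z":0.313,"spin":5.9},{"fingers":1,"x":-0.053,"y":0.09,"z":0.313,"spin":5.9},{"fingers":1,"x":-0.053,"y":0.09,"z":0.313,"spin":5.9},{"fingers":1,"x":-0.053,"y":0.09,"z":0.313,"spin":5.9},{"fingers":1,"x":-0.053,"y":0.09,"z":0.313,"spin":5.9}]'; python3 - <<'E'
from h import *
dirs([.4738,-.3476,.048],-74.4)
p,d=shot("top","1"); cv2.imwrite("pics/c3.png",crop(p,400,180,160,160,4))
E
```

```text
time_s: 1.1
ee_pos: [0.4729, -0.3481, 0.1133]
eef_rot: [-1.571, -0.0, -1.299]
force: [-0.2, -0.7, 0.1]
grip_width: 0.0939
tcp [ 0.4729 -0.3481  0.1133] head -74.42 w 0.0939 F [-0.2 -0.7  0.1] t 1.1 shift xyz [-0.0002  0.0653  0.001 ] spin(ccw from above -> -0.02 tool-y)
```

View pics/c3.png

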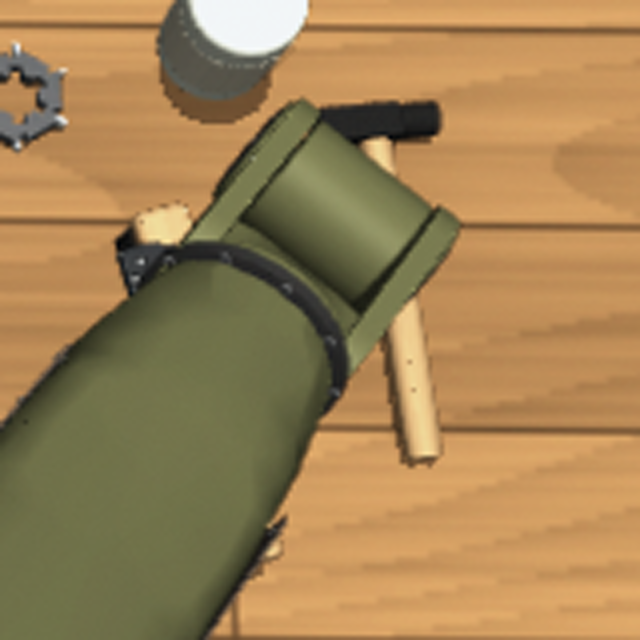

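The arm hides the brush from above; only its head end shows, at crop (160,225). The commanded pose matches the estimate, so I descend and grip.

```bash
python3 -m handwheel '[{"fingers":1,"x":0,"y":0.03,"z":0.001,"spin":0},{"fingers":1,"x":0,"y":0.055,"z":0.001,"spin":0},{"fingers":1,"x":0,"y":0.064,"z":0.001,"spin":0},{"fingers":-1,"x":0,"y":0.064,"z":0.001,"spin":0},{"fingers":-1,"x":0,"y":0.064,"z":0.001,"spin":0},{"fingers":-1,"x":0,"y":0.064,"z":0.001,"spin":0},{"fingers":-1,"x":0,"y":0.064,"z":0.001,"spin":0},{"fingers":-1,"x":0,"y":0.064,"z":0.001,"spin":0},{"fingers":-1,"x":0,"y":0.064,"z":0.001,"spin":0},{"fingers":-1,"x":0,"y":0.064,"z":0.001,"spin":0}]' 45
python3 - <<'E'
from h import *
dirs([.41,.135,.12],-90)
E
```

```text
time_s: 2.15
ee_pos: [0.4745, -0.3472, 0.0491]
eef_rot: [-1.571, -0.0, -1.298]
force: [0.1, -0.6, -0.3]
grip_width: 0.0412
tcp [ 0.4745 -0.3472  0.0491] head -74.37 w 0.0412 F [ 0.1 -0.6 -0.3] t 2.1 shift xyz [-0.4817 -0.0709  0.0678] spin(ccw from above -> 15.63 tool-y)
```

```bash
python3 -m handwheel '[{"fingers":-1,"x":0,"y":-0.04,"z":0,"spin":0},{"fingers":-1,"x":-0.03,"y":-0.06,"z":0.02,"spin":-8},{"fingers":-1,"x":-0.05,"y":-0.06,"z":0.04,"spin":-16},{"fingers":-1,"x":-0.07,"y":-0.06,"z":0.06,"spin":-24},{"fingers":-1,"x":-0.09,"y":-0.06,"z":0.08,"spin":-32},{"fingers":-1,"x":-0.11,"y":-0.06,"z":0.1,"spin":-40},{"fingers":-1,"x":-0.13,"y":-0.06,"z":0.12,"spin":-48},{"fingers":-1,"x":-0.145,"y":-0.06,"z":0.14,"spin":-56},{"fingers":-1,"x":-0.157,"y":-0.06,"z":0.153,"spin":-64},{"fingers":-1,"x":-0.157,"y":-0.06,"z":0.153,"spin":-72}]' 
python3 -m handwheel '[{"fingers":-1,"x":0,"y":0,"z":0,"spin":-2.4},{"fingers":-1,"x":0,"y":0,"z":0,"spin":-2.4},{"fingers":-1,"x":0,"y":0,"z":0,"spin":-2.4},{"fingers":-1,"x":0,"y":0,"z":0,"spin":-2.4},{"fingers":-1,"x":0,"y":0,"z":0,"spin":-2.4},{"fingers":-1,"x":0,"y":0,"z":0,"spin":-2.4},{"fingers":-1,"x":0,"y":0,"z":0,"spin":-2.4},{"fingers":-1,"x":0,"y":0,"z":0,"spin":-2.4},{"fingers":-1,"x":0,"y":0,"z":0,"spin":-2.4},{"fingers":-1,"x":0,"y":0,"z":0,"spin":-2.4}]'
python3 - <<'E'
from h import *
dirs([.58,-.155,.05],0)
a,_=shot("scene","2"); cv2.imwrite("pics/c4.png",crop(a,130,100,300,225,2.6))
E
```

```text
time_s: 3.15
ee_pos: [0.5804, -0.1528, 0.109]
eef_rot: [-1.571, -0.0, -0.033]
force: [-0.9, 0.2, 0.8]
grip_width: 0.0006
time_s: 4.15
ee_pos: [0.5796, -0.1547, 0.1091]
eef_rot: [-1.571, -0.0, 0.001]
force: [-0.1, -0.0, -0.0]
grip_width: 0.0005
tcp [ 0.5796 -0.1547  0.1091] head 0.03 w 0.0005 F [-0.1 -0.  -0. ] t 4.2 shift xyz [ 0.0004  0.0591 -0.0002] spin(ccw from above -> 0.03 tool-y)
```

View pics/c4.png

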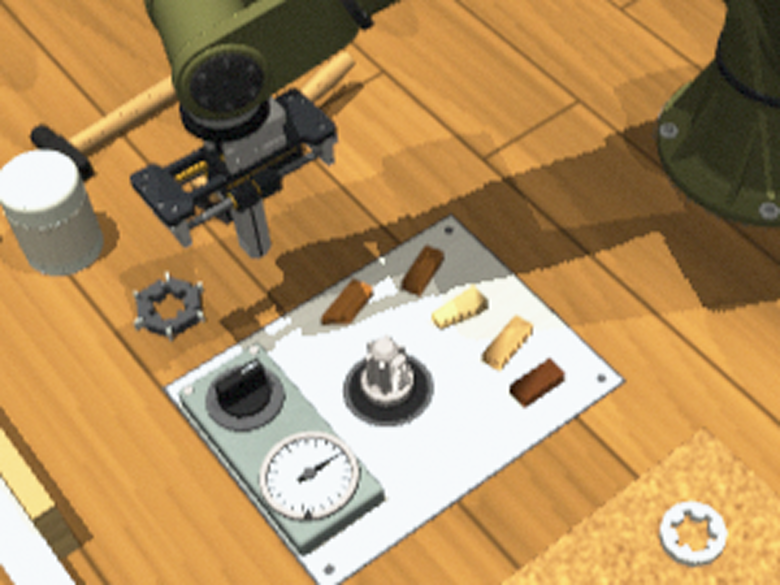

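The fingers came up empty: the grip opened and the brush stayed behind, with its handle showing at crop (320,80). Now I find where it lies.

```bash
python3 - <<'E'
from h import *
a,_=shot("top","2"); b=cv2.imread("pics/scene_2.png")
cv2.imwrite("pics/c5.png",np.hstack([crop(a,395,190,110,150,4),cv2.resize(crop(b,180,80,110,150,4),None,fx=.8,fy=1)])[:, :800])
E
```

```text
(no output)
```

View pics/c5.png

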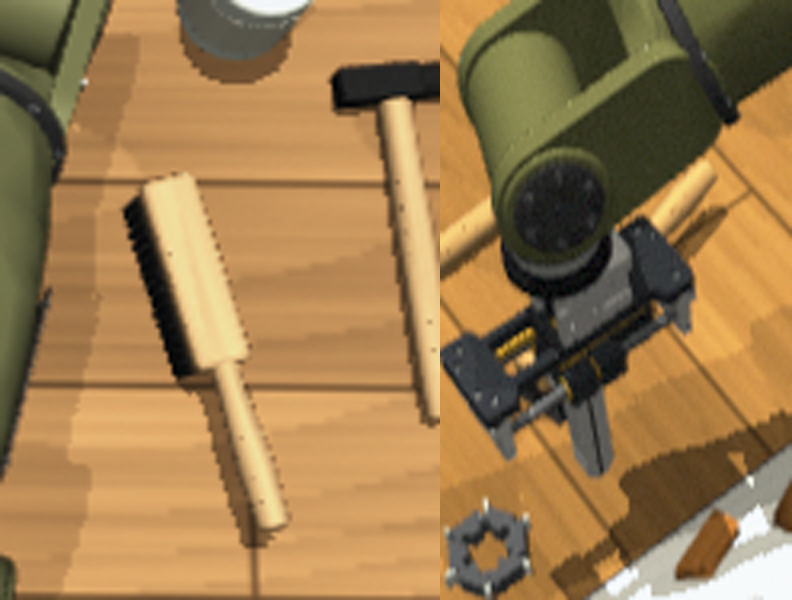

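```bash
python3 - <<'E'
from h import *
c=np.array([p2w("top",395+x/4,190+y/4,.054) for x,y in((143,187),(190,175),(245,357),(197,375))])
m=c.mean(0); e=p2w("top",395+273/4,190+520/4,.045); h=np.degrees(np.arctan2(*(m-e)[1::-1])); print(c.round(3).tolist(),m.round(4),e.round(3),h,[np.degrees(np.arctan2(*(c[i]-c[j])[1::-1])).round(1) for i,j in((0,3),(1,2))])
t=np.radians(h); g=m-.02*np.array([np.cos(t),np.sin(t),0]); print(g)
dirs([g[0],g[1],.049],h-90)
E
```

```text
[[0.546, -0.298, 0.054], [0.555, -0.332, 0.054], [0.426, -0.365, 0.054], [0.413, -0.331, 0.054]] [ 0.4852 -0.3315  0.054 ] [ 0.315 -0.382  0.045] 16.394235346287005 [np.float64(13.9), np.float64(14.5)]
[ 0.46598989 -0.33713829  0.054     ]
tcp [ 0.5796 -0.1548  0.109 ] head 0.03 w 0.0006 F [ 0.3 -0.2  0.4] t 4.2 shift xyz [-0.1137  0.0601 -0.1823] spin(ccw from above -> 73.64 tool-y)
```

```bash
python3 -m handwheel '[{"fingers":1,"x":-0.114,"y":0,"z":-0.182,"spin":75},{"fingers":1,"x":-0.114,"y":0,"z":-0.182,"spin":75},{"fingers":1,"x":-0.114,"y":0,"z":-0.182,"spin":75},{"fingers":1,"x":-0.114,"y":0,"z":-0.182,"spin":75},{"fingers":1,"x":-0.114,"y":0,"z":-0.182,"spin":75},{"fingers":1,"x":-0.114,"y":0,"z":-0.182,"spin":75},{"fingers":1,"x":-0.114,"y":0,"z":-0.182,"spin":75},{"fingers":1,"x":-0.114,"y":0,"z":-0.182,"spin":75},{"fingers":1,"x":-0.114,"y":0,"z":-0.182,"spin":75},{"fingers":1,"x":-0.114,"y":0,"z":-0.182,"spin":75}]' 
python3 -m handwheel '[{"fingers":1,"x":0,"y":0.03,"z":0,"spin":0},{"fingers":1,"x":0,"y":0.055,"z":0,"spin":0},{"fingers":1,"x":0,"y":0.062,"z":0,"spin":0},{"fingers":-1,"x":0,"y":0.062,"z":0,"spin":0},{"fingers":-1,"x":0,"y":0.062,"z":0,"spin":0},{"fingers":-1,"x":0,"y":0.062,"z":0,"spin":0},{"fingers":-1,"x":0,"y":0.062,"z":0,"spin":0},{"fingers":-1,"x":0,"y":0.062,"z":0,"spin":0},{"fingers":-1,"x":0,"y":0.062,"z":0,"spin":0},{"fingers":-1,"x":0,"y":0.062,"z":0,"spin":0}]' 60
python3 -m handwheel '[{"fingers":-1,"x":0,"y":0,"z":0,"spin":0},{"fingers":-1,"x":0,"y":0,"z":0,"spin":0},{"fingers":-1,"x":0,"y":0,"z":0,"spin":0},{"fingers":-1,"x":0,"y":-0.01,"z":0,"spin":0},{"fingers":-1,"x":0,"y":-0.02,"z":0,"spin":0},{"fingers":-1,"x":0,"y":-0.03,"z":0,"spin":0},{"fingers":-1,"x":0,"y":-0.04,"z":0,"spin":0},{"fingers":-1,"x":0,"y":-0.06,"z":0,"spin":0},{"fingers":-1,"x":0,"y":-0.06,"z":0,"spin":0},{"fingers":-1,"x":0,"y":-0.06,"z":0,"spin":0}]'
python3 - <<'E'
from h import *
dirs([.58,-.155,.109],0)
E
```

```text
time_s: 5.25
ee_pos: [0.4656, -0.3368, 0.1091]
eef_rot: [-1.571, -0.0, -1.31]
force: [0.3, 0.2, -1.2]
grip_width: 0.0769
time_s: 6.25
ee_pos: [0.4657, -0.337, 0.0472]
eef_rot: [-1.571, -0.0, -1.308]
force: [0.2, -2.6, 0.5]
grip_width: 0.0417
time_s: 7.25
ee_pos: [0.4657, -0.3368, 0.1071]
eef_rot: [-1.57, -0.0, -1.308]
force: [1.1, -0.0, -0.9]
grip_width: 0.0388
tcp [ 0.4657 -0.3368  0.1071] head -74.97 w 0.0388 F [ 1.1 -0.  -0.9] t 7.2 shift xyz [-0.1459 -0.0019  0.1576] spin(ccw from above -> -74.97 tool-y)
```

```bash
python3 -m handwheel '[{"fingers":-1,"x":-0.015,"y":0,"z":0.016,"spin":-7.5},{"fingers":-1,"x":-0.03,"y":0,"z":0.032,"spin":-15},{"fingers":-1,"x":-0.045,"y":0,"z":0.047,"spin":-22.5},{"fingers":-1,"x":-0.06,"y":0,"z":0.063,"spin":-30},{"fingers":-1,"x":-0.075,"y":0,"z":0.079,"spin":-37.5},{"fingers":-1,"x":-0.09,"y":0,"z":0.095,"spin":-45},{"fingers":-1,"x":-0.105,"y":0,"z":0.11,"spin":-52.5},{"fingers":-1,"x":-0.12,"y":0,"z":0.126,"spin":-60},{"fingers":-1,"x":-0.135,"y":0,"z":0.142,"spin":-67.5},{"fingers":-1,"x":-0.146,"y":0,"z":0.158,"spin":-75}]'
python3 -m handwheel '[{"fingers":-1,"x":0,"y":0,"z":0,"spin":0},{"fingers":-1,"x":0,"y":0,"z":0,"spin":0},{"fingers":-1,"x":0,"y":0.01,"z":0,"spin":0},{"fingers":-1,"x":0,"y":0.02,"z":0,"spin":0},{"fingers":-1,"x":0,"y":0.03,"z":0,"spin":0},{"fingers":-1,"x":0,"y":0.04,"z":0,"spin":0},{"fingers":-1,"x":0,"y":0.05,"z":0,"spin":0},{"fingers":-1,"x":0,"y":0.055,"z":0,"spin":0},{"fingers":-1,"x":0,"y":0.0575,"z":0,"spin":0},{"fingers":-1,"x":0,"y":0.0575,"z":0,"spin":0}]'
python3 - <<'E'
from h import *
dirs([.355,-.155,.049],0)
a,_=shot("scene","3"); cv2.imwrite("pics/c6.png",crop(a,130,100,300,225,2))
E
```

```text
time_s: 8.25
ee_pos: [0.5803, -0.1536, 0.1059]
eef_rot: [-1.57, 0.002, 0.006]
force: [-0.5, -0.6, -0.6]
grip_width: 0.0387
time_s: 9.25
ee_pos: [0.5804, -0.1548, 0.0494]
eef_rot: [-1.571, 0.0, 0.0]
force: [-0.5, -0.3, -1.3]
grip_width: 0.0384
tcp [ 0.5804 -0.1548  0.0494] head 0.03 w 0.0384 F [-0.5 -0.3 -1.3] t 9.2 shift xyz [-2.254e-01  4.000e-04 -1.000e-04] spin(ccw from above -> 0.03 tool-y)
```

View pics/c6.png

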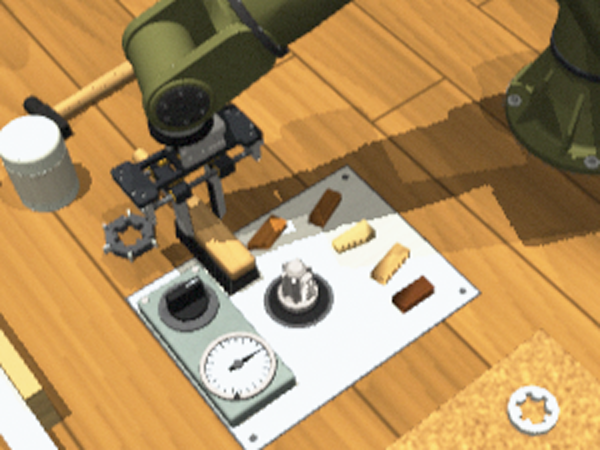

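The brush is held level just behind the slanted offcut. Sweeping towards the robot.

```bash
python3 -m handwheel '[{"fingers":-1,"x":-0.015,"y":0,"z":0,"spin":0},{"fingers":-1,"x":-0.03,"y":0,"z":0,"spin":0},{"fingers":-1,"x":-0.045,"y":0,"z":0,"spin":0},{"fingers":-1,"x":-0.06,"y":0,"z":0,"spin":0},{"fingers":-1,"x":-0.075,"y":0,"z":0,"spin":0},{"fingers":-1,"x":-0.09,"y":0,"z":0,"spin":0},{"fingers":-1,"x":-0.105,"y":0,"z":0,"spin":0},{"fingers":-1,"x":-0.12,"y":0,"z":0,"spin":0},{"fingers":-1,"x":-0.135,"y":0,"z":0,"spin":0},{"fingers":-1,"x":-0.15,"y":0,"z":0,"spin":0}]'
python3 -m handwheel '[{"fingers":-1,"x":-0.015,"y":0,"z":0,"spin":0},{"fingers":-1,"x":-0.03,"y":0,"z":0,"spin":0},{"fingers":-1,"x":-0.045,"y":0,"z":0,"spin":0},{"fingers":-1,"x":-0.06,"y":0,"z":0,"spin":0},{"fingers":-1,"x":-0.07,"y":0,"z":0,"spin":0},{"fingers":-1,"x":-0.08,"y":0,"z":0,"spin":0},{"fingers":-1,"x":-0.08,"y":0,"z":0,"spin":0},{"fingers":-1,"x":-0.08,"y":0,"z":0,"spin":0},{"fingers":-1,"x":-0.08,"y":-0.03,"z":0,"spin":0},{"fingers":-1,"x":-0.08,"y":-0.06,"z":0,"spin":0}]'
python3 - <<'E'
from h import *
dirs([.405,.135,.109],-90)
a,_=shot("scene","4"); cv2.imwrite("pics/c7.png",crop(a,180,60,260,220,2.5))
E
```

```text
time_s: 10.3
ee_pos: [0.4302, -0.155, 0.0501]
eef_rot: [-1.571, -0.001, 0.001]
force: [0.2, -0.1, -1.1]
grip_width: 0.0387
time_s: 11.3
ee_pos: [0.3504, -0.1548, 0.1101]
eef_rot: [-1.57, 0.002, 0.001]
force: [0.2, -0.3, -1.1]
grip_width: 0.0388
tcp [ 0.3504 -0.1548  0.1101] head 0.04 w 0.0388 F [ 0.2 -0.3 -1.1] t 11.3 shift xyz [0.0548 0.0012 0.2897] spin(ccw from above -> -89.96 tool-y)
```

View pics/c7.png

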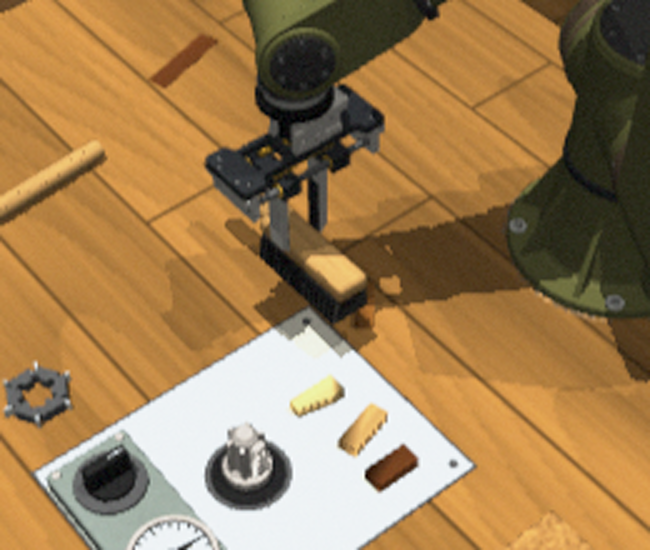

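```bash
python3 -m handwheel '[{"fingers":-1,"x":0,"y":0,"z":0.02,"spin":8},{"fingers":-1,"x":0.005,"y":0,"z":0.05,"spin":16},{"fingers":-1,"x":0.01,"y":0,"z":0.08,"spin":24},{"fingers":-1,"x":0.015,"y":0,"z":0.11,"spin":32},{"fingers":-1,"x":0.02,"y":0,"z":0.14,"spin":40},{"fingers":-1,"x":0.025,"y":0,"z":0.17,"spin":48},{"fingers":-1,"x":0.03,"y":0,"z":0.2,"spin":56},{"fingers":-1,"x":0.035,"y":0,"z":0.23,"spin":64},{"fingers":-1,"x":0.04,"y":0,"z":0.26,"spin":72},{"fingers":-1,"x":0.045,"y":0,"z":0.285,"spin":80}]'
python3 -m handwheel '[{"fingers":-1,"x":0,"y":0,"z":0,"spin":5},{"fingers":-1,"x":0,"y":0,"z":0,"spin":10},{"fingers":-1,"x":0,"y":0,"z":0,"spin":10},{"fingers":-1,"x":0,"y":0.01,"z":0,"spin":10},{"fingers":-1,"x":0,"y":0.02,"z":0,"spin":10},{"fingers":-1,"x":0,"y":0.03,"z":0,"spin":10},{"fingers":-1,"x":0,"y":0.045,"z":0,"spin":10},{"fingers":-1,"x":0,"y":0.055,"z":0,"spin":10},{"fingers":-1,"x":0,"y":0.061,"z":0,"spin":10},{"fingers":-1,"x":0,"y":0.061,"z":0,"spin":10}]'
python3 -m handwheel '[{"fingers":-1,"x":0.015,"y":0,"z":0,"spin":0},{"fingers":-1,"x":0.03,"y":0,"z":0,"spin":0},{"fingers":-1,"x":0.045,"y":0,"z":0,"spin":0},{"fingers":-1,"x":0.06,"y":0,"z":0,"spin":0},{"fingers":-1,"x":0.075,"y":0,"z":0,"spin":0},{"fingers":-1,"x":0.09,"y":0,"z":0,"spin":0},{"fingers":-1,"x":0.105,"y":0,"z":0,"spin":0},{"fingers":-1,"x":0.12,"y":0,"z":0,"spin":0},{"fingers":-1,"x":0.135,"y":0,"z":0,"spin":0},{"fingers":-1,"x":0.15,"y":0,"z":0,"spin":0}]'
python3 -m handwheel '[{"fingers":-1,"x":0.015,"y":0,"z":0,"spin":0},{"fingers":-1,"x":0.03,"y":0,"z":0,"spin":0},{"fingers":-1,"x":0.045,"y":0,"z":0,"spin":0},{"fingers":-1,"x":0.06,"y":0,"z":0,"spin":0},{"fingers":-1,"x":0.075,"y":0,"z":0,"spin":0},{"fingers":-1,"x":0.09,"y":0,"z":0,"spin":0},{"fingers":-1,"x":0.105,"y":0,"z":0,"spin":0},{"fingers":-1,"x":0.12,"y":0,"z":0,"spin":0},{"fingers":-1,"x":0.135,"y":0,"z":0,"spin":0},{"fingers":-1,"x":0.15,"y":0,"z":0,"spin":0}]'
python3 - <<'E'
from h import *
dirs([.395,-.20,.05],-90)
a,_=shot("scene","5"); cv2.imwrite("pics/c8.png",crop(a,180,60,260,220,2.5))
E
```

```text
time_s: 12.35
ee_pos: [0.3956, 0.132, 0.1095]
eef_rot: [-1.57, 0.0, -1.401]
force: [0.4, 0.3, -1.5]
grip_width: 0.0388
time_s: 13.35
ee_pos: [0.395, 0.1299, 0.0478]
eef_rot: [-1.572, -0.0, -1.57]
force: [-0.0, 0.1, -1.6]
grip_width: 0.0386
time_s: 14.35
ee_pos: [0.3955, -0.0205, 0.0489]
eef_rot: [-1.57, 0.0, -1.57]
force: [0.7, 0.5, -1.3]
grip_width: 0.0388
time_s: 15.35
ee_pos: [0.3955, -0.1706, 0.0489]
eef_rot: [-1.57, -0.0, -1.57]
force: [-0.4, -0.0, -0.8]
grip_width: 0.0386
tcp [ 0.3955 -0.1706  0.0489] head -89.96 w 0.0386 F [-0.4 -0.  -0.8] t 15.3 shift xyz [ 0.0294 -0.0011 -0.0006] spin(ccw from above -> 0.04 tool-y)
```

View pics/c8.png

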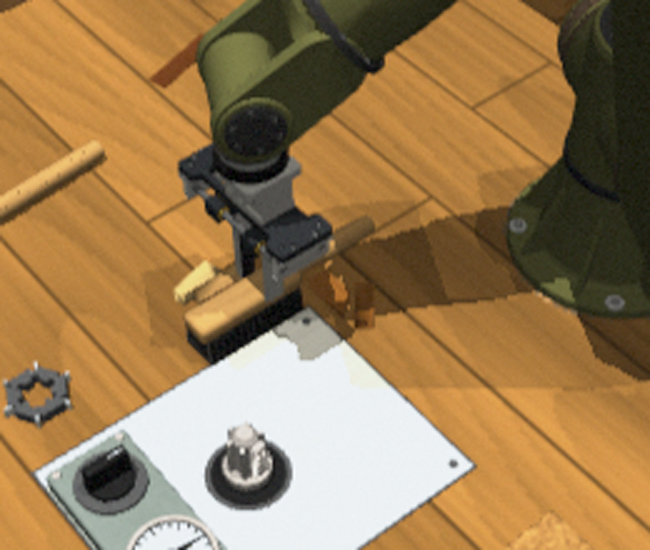

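```bash
python3 -m handwheel '[{"fingers":-1,"x":0,"y":-0.03,"z":0,"spin":0},{"fingers":-1,"x":0,"y":-0.06,"z":0,"spin":0},{"fingers":-1,"x":0.03,"y":-0.06,"z":0.01,"spin":0},{"fingers":-1,"x":0.06,"y":-0.06,"z":0.02,"spin":0},{"fingers":-1,"x":0.1,"y":-0.06,"z":0.03,"spin":0},{"fingers":-1,"x":0.13,"y":-0.06,"z":0.04,"spin":0},{"fingers":-1,"x":0.16,"y":-0.06,"z":0.05,"spin":0},{"fingers":-1,"x":0.19,"y":-0.06,"z":0.055,"spin":0},{"fingers":-1,"x":0.19,"y":-0.06,"z":0.055,"spin":0},{"fingers":-1,"x":0.19,"y":-0.06,"z":0.055,"spin":0}]'
python3 -m handwheel '[{"fingers":-1,"x":0,"y":0.02,"z":0,"spin":0},{"fingers":-1,"x":0,"y":0.04,"z":0,"spin":0},{"fingers":-1,"x":0,"y":0.055,"z":0,"spin":0},{"fingers":-1,"x":0,"y":0.061,"z":0,"spin":0},{"fingers":-1,"x":0,"y":0.061,"z":0,"spin":0},{"fingers":0.3,"x":0,"y":0.061,"z":0,"spin":0},{"fingers":0.3,"x":0,"y":0.061,"z":0,"spin":0},{"fingers":0.3,"x":0,"y":0.061,"z":0,"spin":0},{"fingers":0.3,"x":0,"y":0.03,"z":0,"spin":0},{"fingers":0.3,"x":0,"y":-0.03,"z":0,"spin":0}]'
python3 -m handwheel '[{"fingers":0.9,"x":-0.1,"y":-0.1,"z":0,"spin":0},{"fingers":0.9,"x":-0.4,"y":-0.1,"z":-0.1,"spin":0},{"fingers":0.9,"x":-0.4,"y":-0.1,"z":-0.1,"spin":0},{"fingers":0.9,"x":-0.4,"y":-0.1,"z":-0.1,"spin":0},{"fingers":0.9,"x":-0.4,"y":-0.1,"z":-0.1,"spin":0},{"fingers":0.9,"x":-0.4,"y":-0.1,"z":-0.1,"spin":0},{"fingers":0.9,"x":-0.4,"y":-0.1,"z":-0.1,"spin":0},{"fingers":0.9,"x":-0.4,"y":-0.1,"z":-0.1,"spin":0},{"fingers":0.9,"x":-0.4,"y":-0.1,"z":-0.1,"spin":0},{"fingers":0.9,"x":-0.4,"y":-0.1,"z":-0.1,"spin":0}]'
python3 - <<'E'
from h import *
dirs([.42,.30,.1],-90)
a,_=shot("top","6");b,_=shot("scene","6")
A=crop(a,170,170,320,180,2.4);B=crop(b,170,80,320,180,2.4)
cv2.imwrite("pics/c9.png",cv2.resize(np.vstack([A,B]),(533,600)))
E
```

```text
time_s: 16.4
ee_pos: [0.4504, -0.3597, 0.1083]
eef_rot: [-1.571, 0.001, -1.571]
force: [0.4, 0.6, -1.7]
grip_width: 0.0387
time_s: 17.4
ee_pos: [0.4494, -0.3589, 0.1271]
eef_rot: [-1.575, 0.004, -1.57]
force: [0.3, -0.3, 0.6]
grip_width: 0.0612
time_s: 18.4
ee_pos: [0.3497, 0.0427, 0.2298]
eef_rot: [-1.568, 0.001, -1.566]
force: [-0.1, -0.7, -0.5]
grip_width: 0.0892
tcp [0.3497 0.0427 0.2298] head -89.74 w 0.0892 F [-0.1 -0.7 -0.5] t 18.4 shift xyz [-0.2569  0.1301  0.0711] spin(ccw from above -> 0.26 tool-y)
```

View pics/c9.png

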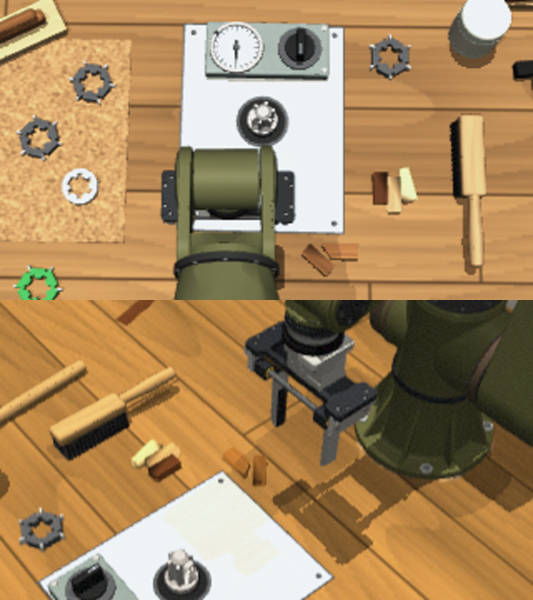

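```bash
cat > fit.py <<'E'
from h import *
from scipy.optimize import minimize
S=8
def poly(kind,yaw):
    a=np.radians(yaw)
    t=np.radians(np.arange(0,360,1.0)); 
    if kind=="cut":
        k=(np.degrees(t)-30+30)%60-30; ro=32/np.cos(np.radians(k))
        near=np.abs((np.degrees(t)+30)%60-30); ro=np.where(near<4,40,ro)   # teeth
    else:
        k=(np.degrees(t)+15)%30-15; ro=30/np.cos(np.radians(k))
    ri=np.full(360,16.)
    for i in range(6):
        w=17/2 if i==0 else 8.5/2; d=np.radians((np.degrees(t)-60*i+180)%360-180)
        ri=np.where((np.abs(21.5*np.sin(d))<w)&(np.abs(d)<1),21.5,ri)
    f=lambda r:np.c_[r*np.cos(t+a),r*np.sin(t+a)]/1000
    return f(ro),f(ri)
def proj(cam,P,z,u0,v0):
    fx,fy,cx,cy,V=K(cam); q=np.c_[P,np.full(len(P),z)]@V[:3,:3].T+V[:3,3]
    return np.c_[cx+fx*q[:,0]/q[:,2]-u0,cy+fy*q[:,1]/q[:,2]-v0]
def render(cam,kind,x,y,yaw,u0,v0,n,zb=0.,h=.014):
    o,i=poly(kind,yaw); off=np.array([x,y]); M=np.zeros((n*S,n*S),np.uint8); Bm=[]
    P=lambda p,z:np.round((proj(cam,p+off,z,u0,v0)+.5)*S*16).astype(np.int32)
    for z in np.linspace(zb,zb+h,4):
        cv2.fillPoly(M,[P(o,z)],1,shift=4); b=np.zeros_like(M); cv2.fillPoly(b,[P(i,z)],1,shift=4); Bm.append(b)
    M[np.min(Bm,0)>0]=0
    return cv2.resize(M.astype(np.float32),(n,n),interpolation=cv2.INTER_AREA)
def mask(img,kind):
    h=cv2.cvtColor(img,cv2.COLOR_BGR2HSV).astype(np.float32)
    return np.clip((95-h[...,1])/50,0,1)
def fit(cam,img,kind,x,y,zb=0.,n=40):
    u,v=w2p(cam,[x,y,zb+.007]); u0,v0=int(u)-n//2,int(v)-n//2
    T=mask(img,kind)[v0:v0+n,u0:u0+n]
    yy,xx=np.mgrid[:n,:n]; T=T*(np.hypot(xx-n/2,yy-n/2)<n*.48)
    c=lambda p:float(((render(cam,kind,p[0],p[1],p[2],u0,v0,n,zb)-T)**2).sum())
    # centre first
    m=minimize(lambda q:c((q[0]/1e3,q[1]/1e3,0)),[x*1e3,y*1e3],method="Nelder-Mead",options=dict(initial_simplex=[[x*1e3-4,y*1e3-4],[x*1e3+6,y*1e3],[x*1e3,y*1e3+6]],maxfev=60)).x/1e3
    r=[]
    best=sorted((c((m[0],m[1],a)),a) for a in range(0,360,5))
    cand=[]
    for s,a in best[:12]:
        if all(abs((a-b+180)%360-180)>12 for b in cand): cand.append(a)
    for a in cand:
        f=minimize(lambda q:c((q[0]/1e3,q[1]/1e3,q[2])),[m[0]*1e3,m[1]*1e3,a],method="Nelder-Mead",options=dict(initial_simplex=[[m[0]*1e3,m[1]*1e3,a],[m[0]*1e3+2,m[1]*1e3,a+2],[m[0]*1e3,m[1]*1e3+2,a-2],[m[0]*1e3+1,m[1]*1e3-1,a+5]],maxfev=150))
        r.append((round(f.fun,1),(f.x[:2]/1e3).round(4).tolist(),round(f.x[2]%360,1)))
    return sorted(r)
if __name__=="__main__":
    im={c:cv2.imread(f"pics/{c}_6.png") for c in("top","scene")}
    for n,k,x,y in(("A","cut",.6027,.2891),("B","cut",.5037,.3736),("C","cut",.6539,-.2313),("S","spa",.4175,.3006)):
        for c in im: print(n,c,fit(c,im[c],k,x,y)[:3])
    b=[]
    for c in("top","scene"):
        u,v=w2p(c,[.539,-.009,.055]); b.append(crop(im[c],int(u)-12,int(v)-14,25,28,14))
    cv2.imwrite("pics/c10.png",np.hstack(b))
    print([w2p("top",[.539,-.009,z]) for z in(.02,.068)],[w2p("scene",[.539,-.009,z]) for z in(.02,.068)])
E
time python3 fit.py
```

```text
Traceback (most recent call last):
  File "fit.py", line 50, in <module>
    for c in im: print(n,c,fit(c,im[c],k,x,y)[:3])
                           ~~~^^^^^^^^^^^^^^^
  File "fit.py", line 44, in fit
    f=minimize(lambda q:c((q[0]/1e3,q[1]/1e3,q[2])),[m[0]*1e3,m[1]*1e3,a],method="Nelder-Mead",options=dict(initial_simplex=[[m[0]*1e3,m[1]*1e3,a],[m[0]*1e3+2,m[1]*1e3,a+2],[m[0]*1e3,m[1]*1e3+2,a-2],[m[0]*1e3+1,m[1]*1e3-1,a+5]],maxfev=150))
  File "fit.py", line 44, in <lambda>
    f=minimize(lambda q:c((q[0]/1e3,q[1]/1e3,q[2])),[m[0]*1e3,m[1]*1e3,a],method="Nelder-Mead",options=dict(initial_simplex=[[m[0]*1e3,m[1]*1e3,a],[m[0]*1e3+2,m[1]*1e3,a+2],[m[0]*1e3,m[1]*1e3+2,a-2],[m[0]*1e3+1,m[1]*1e3-1,a+5]],maxfev=150))
                        ~^^^^^^^^^^^^^^^^^^^^^^^^^^
  File "fit.py", line 35, in <lambda>
    c=lambda p:float(((render(cam,kind,p[0],p[1],p[2],u0,v0,n,zb)-T)**2).sum())
                       ~~~~~~^^^^^^^^^^^^^^^^^^^^^^^^^^^^^^^^^^^^
  File "fit.py", line 25, in render
    cv2.fillPoly(M,[P(o,z)],1,shift=4); b=np.zeros_like(M); cv2.fillPoly(b,[P(i,z)],1,shift=4); Bm.append(b)
                    ~^^^^^
  File "fit.py", line 23, in <lambda>
    P=lambda p,z:np.round((proj(cam,p+off,z,u0,v0)+.5)*S*16).astype(np.int32)
                           ~~~~^^^^^^^^^^^^^^^^^^^
  File "fit.py", line 19, in proj
    fx,fy,cx,cy,V=K(cam); q=np.c_[P,np.full(len(P),z)]@V[:3,:3].T+V[:3,3]
                  ~^^^^^
  File "h.py", line 5, in K
    c=cams.get_calibration(n); return c["fx"],c["fy"],c["cx"],c["cy"],np.array(c["view"])
ValueError: time passes only in moves, steps and waits

real	0m8.808s
user	0m4.999s
sys	0m0.890s
```

Cache the calibration.

```bash
sed -i 's/^def K(n):/from functools import lru_cache\n@lru_cache\ndef K(n):/' h.py; time python3 fit.py
```

```text
A top [(np.float64(34.6), [0.6044, 0.291], np.float64(261.6)), (np.float64(37.0), [0.6044, 0.291], np.float64(141.7)), (np.float64(38.9), [0.6044, 0.2911], np.float64(201.5))]
A scene [(np.float64(74.1), [0.6032, 0.2883], np.float64(261.7)), (np.float64(79.1), [0.6032, 0.2882], np.float64(141.7)), (np.float64(79.9), [0.6029, 0.2884], np.float64(322.0))]
B top [(np.float64(34.1), [0.5042, 0.3784], np.float64(135.6)), (np.float64(35.5), [0.5042, 0.3782], np.float64(15.1)), (np.float64(37.3), [0.504, 0.3783], np.float64(314.8))]
B scene [(np.float64(85.7), [0.5026, 0.3751], np.float64(135.5)), (np.float64(90.5), [0.5027, 0.3754], np.float64(315.0)), (np.float64(91.4), [0.5025, 0.3751], np.float64(15.2))]
C top [(np.float64(28.8), [0.6565, -0.231], np.float64(60.0)), (np.float64(32.3), [0.6564, -0.2309], np.float64(299.6)), (np.float64(32.8), [0.6565, -0.231], np.float64(179.9))]
C scene [(np.float64(41.1), [0.6549, -0.234], np.float64(60.0)), (np.float64(43.6), [0.6551, -0.2336], np.float64(239.5)), (np.float64(44.6), [0.6551, -0.2342], np.float64(119.1))]
S top [(np.float64(5.2), [0.4205, 0.3035], np.float64(62.3)), (np.float64(11.2), [0.4204, 0.3035], np.float64(2.5)), (np.float64(12.3), [0.4205, 0.3036], np.float64(241.7))]
S scene [(np.float64(18.8), [0.4189, 0.3003], np.float64(61.9)), (np.float64(25.3), [0.419, 0.3003], np.float64(241.1)), (np.float64(25.9), [0.419, 0.3003], np.float64(181.0))]
[array([327.59520107, 240.97763788]), array([327.92720063, 236.96697184])] [array([278.30937347, 245.29445861]), array([277.20328755, 234.66920425])]
real	0m21.513s
user	0m21.758s
sys	0m0.161s
```

View pics/c10.png

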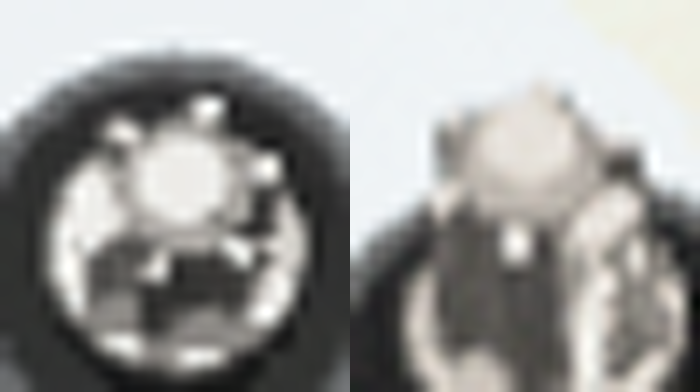

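```bash
python3 - <<'E'
from h import *
from scipy.optimize import least_squares
P=np.array([p2w("top",315-.5+x/14+0*.5,224-.5+y/14,.068)[:2] for x,y in((122,133),(207,108),(266,168),(240,250),(155,265))])
k=np.array([-60,-120,-180,-240,60.])
def f(q):
    a=np.radians(q[2]+k); return (P-(np.c_[np.cos(a),np.sin(a)]*q[3]+q[:2]/1e3)).ravel()*1e3
q=least_squares(f,[539,-9,104,.017],x_scale=[1,1,1,.001]).x; print(q, f(q).round(1))
# nose tip circle
print(p2w("top",315-.5+181/14,224-.5+180/14,.076))
u0=int(w2p("scene",[.539,-.009,.055])[0])-12;v0=int(w2p("scene",[.539,-.009,.055])[1])-14
print(p2w("scene",u0-.5+(528-350)/14,v0-.5+150/14,.072))
dirs([.6035,.2895,.13],261.6+30)
E
```

```text
[ 5.38994299e+02 -7.69947069e+00  1.03934226e+02  1.69361377e-02] [-0.9  0.2  0.3 -0.3  0.3 -0.4 -0.3  0.   0.6  0.5]
[ 0.53875059 -0.00746054  0.076     ]
[ 0.53780812 -0.01013858  0.072     ]
tcp [0.3503 0.0403 0.2289] head -89.86 w 0.0892 F [ 0.1 -1.2 -0.3] t 18.5 shift xyz [-0.2486  0.0991  0.2537] spin(ccw from above -> -21.46 tool-y)
```

```bash
python3 -m handwheel '[{"fingers":1,"x":-0.03,"y":0,"z":0.03,"spin":-8.2},{"fingers":1,"x":-0.06,"y":0.02,"z":0.06,"spin":-16.4},{"fingers":1,"x":-0.09,"y":0.04,"z":0.09,"spin":-24.6},{"fingers":1,"x":-0.12,"y":0.06,"z":0.12,"spin":-32.8},{"fingers":1,"x":-0.15,"y":0.08,"z":0.15,"spin":-41},{"fingers":1,"x":-0.18,"y":0.1,"z":0.18,"spin":-49.2},{"fingers":1,"x":-0.21,"y":0.1,"z":0.21,"spin":-57.4},{"fingers":1,"x":-0.23,"y":0.1,"z":0.24,"spin":-65.6},{"fingers":1,"x":-0.2487,"y":0.1,"z":0.2535,"spin":-73.8},{"fingers":1,"x":-0.2487,"y":0.1,"z":0.2535,"spin":-81.4}]' 15
python3 - <<'E'
from h import *
dirs([.6038,.2896,.022],-8.4)
E
```

```text
time_s: 19.5
ee_pos: [0.6055, 0.2887, 0.1267]
eef_rot: [-1.571, 0.001, -0.144]
force: [-0.8, -0.2, -0.7]
grip_width: 0.0941
tcp [0.6055 0.2887 0.1267] head -8.28 w 0.0941 F [-0.8 -0.2 -0.7] t 19.5 shift xyz [-0.0017  0.1047  0.0008] spin(ccw from above -> 0.12 tool-y)
```

```bash
python3 -m handwheel '[{"fingers":1,"x":-0.001,"y":0.04,"z":0.001,"spin":0},{"fingers":1,"x":-0.001,"y":0.08,"z":0.001,"spin":0},{"fingers":1,"x":-0.001,"y":0.1,"z":0.001,"spin":0},{"fingers":1,"x":-0.001,"y":0.105,"z":0.001,"spin":0},{"fingers":-1,"x":-0.001,"y":0.105,"z":0.001,"spin":0},{"fingers":-1,"x":-0.001,"y":0.105,"z":0.001,"spin":0},{"fingers":-1,"x":-0.001,"y":0.105,"z":0.001,"spin":0},{"fingers":-1,"x":-0.001,"y":0.105,"z":0.001,"spin":0},{"fingers":-1,"x":-0.001,"y":0.105,"z":0.001,"spin":0},{"fingers":-1,"x":-0.001,"y":0.105,"z":0.001,"spin":0}]' 15
python3 -m handwheel '[{"fingers":1,"x":0,"y":0,"z":0,"spin":0},{"fingers":1,"x":0,"y":0,"z":0,"spin":0},{"fingers":1,"x":0,"y":0,"z":0,"spin":0},{"fingers":1,"x":0,"y":0,"z":0,"spin":-8.5},{"fingers":1,"x":0,"y":0,"z":0,"spin":-17},{"fingers":1,"x":0,"y":0,"z":0,"spin":-25.5},{"fingers":1,"x":0,"y":0,"z":0,"spin":-34},{"fingers":1,"x":0,"y":0,"z":0,"spin":-42.5},{"fingers":1,"x":0,"y":0,"z":0,"spin":-51},{"fingers":1,"x":0,"y":0,"z":0,"spin":-59.5}]'
python3 -m handwheel '[{"fingers":1,"x":0,"y":0,"z":0,"spin":-0.5},{"fingers":1,"x":0,"y":0,"z":0,"spin":-0.5},{"fingers":-1,"x":0,"y":0,"z":0,"spin":-0.5},{"fingers":-1,"x":0,"y":0,"z":0,"spin":-0.5},{"fingers":-1,"x":0,"y":0,"z":0,"spin":-0.5},{"fingers":-1,"x":0,"y":0,"z":0,"spin":-0.5},{"fingers":-1,"x":0,"y":0,"z":0,"spin":-0.5},{"fingers":-1,"x":0,"y":0,"z":0,"spin":-0.5},{"fingers":-1,"x":0,"y":0,"z":0,"spin":-0.5},{"fingers":-1,"x":0,"y":0,"z":0,"spin":-0.5}]' 30
python3 - <<'E'
from h import *
import fit
dirs([.6038,.2896,.022],51.6)
for c in("scene","top"):
    p,_=shot(c,"7")
    print(c,fit.fit(c,p,"cut",.604,.2896)[:2])
E
```

```text
time_s: 20.5
ee_pos: [0.6029, 0.2901, 0.0239]
eef_rot: [-1.571, -0.0, -0.149]
force: [-0.6, -0.8, 0.6]
grip_width: 0.0496
time_s: 21.5
ee_pos: [0.6028, 0.29, 0.0235]
eef_rot: [-1.571, 0.0, 0.895]
force: [-0.2, 0.6, -0.5]
grip_width: 0.094
time_s: 22.5
ee_pos: [0.6028, 0.29, 0.0236]
eef_rot: [-1.571, -0.0, 0.898]
force: [0.2, 0.4, 0.3]
grip_width: 0.0333
tcp [0.6028 0.29   0.0236] head 51.42 w 0.0333 F [0.2 0.4 0.3] t 22.5 shift xyz [ 0.0003  0.0016 -0.001 ] spin(ccw from above -> -0.18 tool-y) 
scene [(np.float64(360.9), [0.6022, 0.2894], np.float64(261.6)), (np.float64(366.3), [0.6031, 0.2917], np.float64(199.9))]
top [(np.float64(99.3), [0.7275, 0.2106], np.float64(0.0)), (np.float64(99.3), [0.7275, 0.2106], np.float64(15.0))]
```

```bash
python3 - <<'E'
from h import *
p=cv2.imread("pics/scene_7.png"); cv2.imwrite("pics/c11.png",crop(p,240,210,240,200,3))
E
```

```text
(no output)
```

View pics/c11.png

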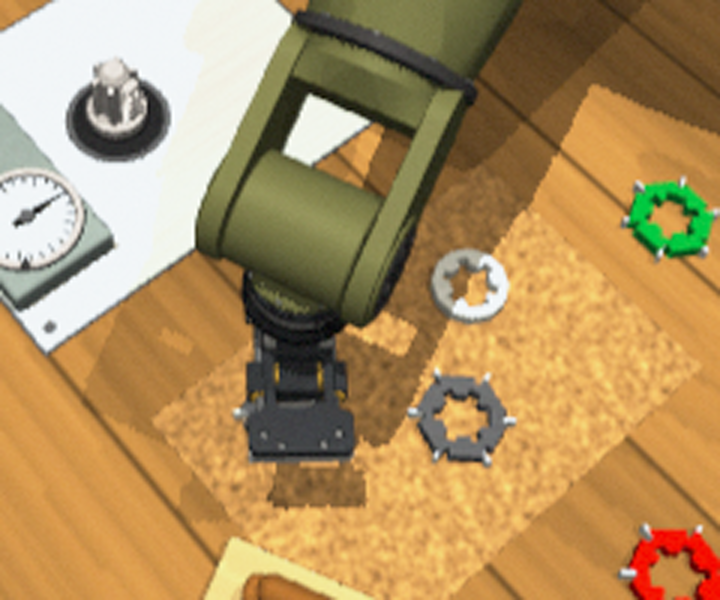

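```bash
python3 - <<'E'
from h import *
print([w2p("scene",[.5796,-.1547,z]).round(1) for z in(.08,.09,.1,.11,.12)])
print("now tooth",p2w("scene",320,347,.007), w2p("scene",[.603,.29,.007]))
d=np.load("pics/scene_7.npy"); fx,fy,cx,cy,V=K("scene")
def pt(u,v):
    z=d[v,u]; q=np.array([(u-cx)/fx*z,(v-cy)/fy*z,z]); return V[:3,:3].T@(q-V[:3,3])
for v in range(352,384,3): print(v,[pt(u,v).round(3).tolist() for u in(328,340,352)])
print(pt(320,347))
a=get_obs();print(a["grip_width"],a["qpos"])
E
```

```text
[array([230.3, 204.4]), array([229.7, 202. ]), array([229.2, 199.5]), array([228.6, 197. ]), array([228.1, 194.5])]
now tooth [0.6291479  0.26622879 0.007     ] [335.48518646 347.7215766 ]
352 [[0.667, 0.332, 0.168], [0.649, 0.347, 0.168], [0.63, 0.361, 0.166]]
355 [[0.67, 0.336, 0.167], [0.653, 0.351, 0.167], [0.634, 0.364, 0.164]]
358 [[0.674, 0.341, 0.167], [0.656, 0.355, 0.166], [0.639, 0.37, 0.167]]
361 [[0.676, 0.343, 0.159], [0.659, 0.358, 0.161], [0.911, 0.581, 1.063]]
364 [[0.639, 0.307, 0.001], [0.618, 0.323, -0.001], [0.597, 0.34, -0.001]]
367 [[0.644, 0.312, 0.0], [0.623, 0.329, 0.0], [0.603, 0.346, 0.002]]
370 [[0.648, 0.317, 0.0], [0.627, 0.333, -0.003], [0.607, 0.351, -0.001]]
373 [[0.653, 0.322, 0.001], [0.632, 0.339, -0.001], [0.612, 0.356, 0.002]]
376 [[0.658, 0.328, 0.006], [0.636, 0.344, 0.0], [0.617, 0.361, 0.003]]
379 [[0.662, 0.333, 0.003], [0.641, 0.349, 0.001], [0.621, 0.366, 0.001]]
382 [[0.666, 0.337, 0.001], [0.646, 0.354, 0.002], [0.625, 0.371, 0.001]]
[0.62994086 0.26711579 0.00997436]
0.025518678844277876 [ 3.93740744e-01  7.41360790e-01  1.29511435e+00  1.92286268e-05
  1.10511484e+00 -5.03958252e-01]
```

```bash
python3 -m handwheel '[{"fingers":1,"x":0,"y":-0.04,"z":0,"spin":0},{"fingers":1,"x":0,"y":-0.08,"z":0,"spin":0},{"fingers":1,"x":0,"y":-0.12,"z":0,"spin":0},{"fingers":1,"x":0,"y":-0.12,"z":0,"spin":0},{"fingers":1,"x":0,"y":-0.12,"z":0,"spin":0},{"fingers":1,"x":0,"y":-0.12,"z":0,"spin":0},{"fingers":1,"x":0,"y":-0.12,"z":0,"spin":0},{"fingers":1,"x":0,"y":-0.12,"z":0,"spin":0},{"fingers":1,"x":0,"y":-0.12,"z":0,"spin":0},{"fingers":1,"x":0,"y":-0.12,"z":0,"spin":0}]'
python3 - <<'E'
from h import *
import fit
o=get_obs(); t=o["ee_pos"]; print(t.round(4))
p,d=shot("scene","8"); fx,fy,cx,cy,V=K("scene")
v,u=np.mgrid[:480,:640]; q=np.stack([(u-cx)/fx*d,(v-cy)/fy*d,d],-1); W=(q-V[:3,3])@V[:3,:3]
m=(np.hypot(W[...,0]-t[0],W[...,1]-t[1])<.075)&(W[...,2]>.04)&(W[...,2]<.26)
z=W[m][:,2]; print(np.histogram(z,bins=np.arange(.04,.27,.01)))
lo=W[m][z<t[2]+.01]; print(len(lo), lo[np.argsort(lo[:,2])[:12]].round(3).tolist())
print(fit.fit("scene",p,"cut",.604,.2896)[:2])
cv2.imwrite("pics/c12.png",crop(p,260,220,170,160,4))
E
```

```text
time_s: 23.6
ee_pos: [0.6028, 0.29, 0.1433]
eef_rot: [-1.571, 0.0, 0.898]
force: [0.6, 0.4, -0.4]
grip_width: 0.094
[0.6028 0.29   0.1433]
(array([ 0,  0,  0,  0,  0,  0,  0,  0,  0,  0,  0, 12, 18, 27, 18,  8,  0,
        0,  0,  0,  0, 56]), array([0.04, 0.05, 0.06, 0.07, 0.08, 0.09, 0.1 , 0.11, 0.12, 0.13, 0.14,
       0.15, 0.16, 0.17, 0.18, 0.19, 0.2 , 0.21, 0.22, 0.23, 0.24, 0.25,
       0.26]))
1 [[0.645, 0.328, 0.152]]
[(np.float64(188.6), [0.602, 0.2871], np.float64(261.0)), (np.float64(188.8), [0.6019, 0.2867], np.float64(81.2))]
```

```bash
python3 - <<'E'
from h import *
t=get_obs()["ee_pos"]; d=np.load("pics/scene_8.npy")
p=cv2.imread("pics/scene_8.png")
M=R.from_euler('xyz',get_obs()["eef_rot"]).as_matrix()
im=crop(p,260,220,170,150,4)
for s in(1,):
  for k,z in enumerate((-.019,0,.019,.04)):
    for off in(.047,.0595):
      w=t+M[:,0]*off*s+np.array([0,0,z]); u,v=w2p("scene",w); cv2.circle(im,(int((u-260+.5)*4),int((v-220+.5)*4)),3,[(0,0,255),(0,255,0),(255,0,0),(255,255,0)][k],-1); print(z,off,u.round(1),v.round(1))
cv2.imwrite("pics/c12.png",im); print((d[220:370,260:430]==0).sum())
E
```

```text
-0.019 0.047 338.8 347.8
-0.019 0.0595 339.1 353.7
0 0.047 339.2 344.2
0 0.0595 339.5 350.2
0.019 0.047 339.7 340.4
0.019 0.0595 340.0 346.5
0.04 0.047 340.2 336.2
0.04 0.0595 340.5 342.3
96
```

View pics/c12.png

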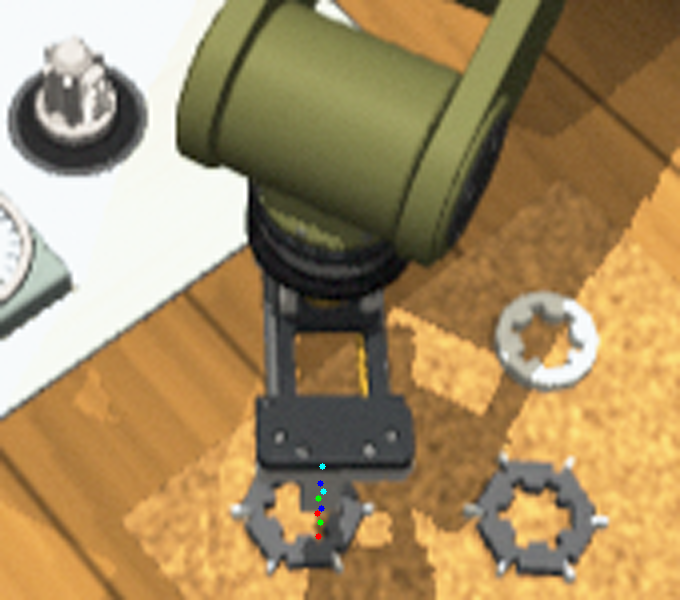

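```bash
python3 - <<'E'
from h import *
d=np.load("pics/scene_8.npy"); fx,fy,cx,cy,V=K("scene")
v,u=np.mgrid[:480,:640]; q=np.stack([(u-cx)/fx*d,(v-cy)/fy*d,d],-1); W=(q-V[:3,3])@V[:3,:3]
for r in range(330,366,2): print(r,(W[r,328:352:2,2]*1e3).round().astype(int), (W[r,340]*1e3).round())
E
```

```text
330 [285 286 287 287 286 286 285 285 285 286 287 286] [657. 348. 285.]
332 [285 285 285 283 285 287 286 285 283 285 285 284] [660. 351. 286.]
334 [286 286 286 284 287 288 287 285 288 287 286 286] [662. 354. 287.]
336 [281 280 280 282 279 279 284 280 277 277 282 279] [664. 355. 284.]
338 [267 266 267 251 254 251 251 253 252 252 250 250] [656. 349. 251.]
340 [ 243    7    2    7  193  194  191  192  187   16    3 1063] [640. 335. 191.]
342 [  3   2   4   2 180 181 181 182 181  17  14   3] [640. 335. 181.]
344 [ 11   4   0   1 171 172 171 171 172  15  11   2] [639. 335. 171.]
346 [ 10   5  -1   1 161 160 163 164 162  14  14  16] [639. 336. 163.]
348 [ 3  2  1 -1 -2  3  1 17 15 17 18 14] [594. 295.   1.]
350 [18  3  2  3  2  2 -2 13 13 15 12  3] [596. 298.  -2.]
352 [13 12  0  5  4  0  1 13 13 14 16 -2] [600. 303.   1.]
354 [14 14  1 18 16 14 -1 14 19 18  3 -1] [603. 306.  -1.]
356 [  14 1063   17   19   13   14   12   17    8   15   -1    4] [610. 313.  12.]
358 [16 11 15 13 14 16 13 13 -1 -2  4  2] [613. 316.  13.]
360 [16 -1 14 12 11 11  9 10 17  2  4  3] [615. 319.   9.]
362 [ 1  2  3 -2 -2  0  2  4  6 -1  0  1] [616. 321.   2.]
364 [ 1  0  0  1  1  4 -1 -1 -1  0 -1  2] [618. 323.  -1.]
```

```bash
python3 - <<'E'
from h import *
fx,fy,cx,cy,V=K("scene"); v,u=np.mgrid[:480,:640]
for f,t,h in(("2",(.5796,-.1547,.1091),0),("3",(.5804,-.1548,.0494),0),("4",(.3504,-.1548,.1101),0),("5",(.3955,-.1706,.0489),-90),("6",(.3503,.0403,.2289),-90),("7",(.6028,.29,.0236),51.6),("8",(.6028,.29,.1433),51.6)):
    d=np.load(f"pics/scene_{f}.npy"); q=np.stack([(u-cx)/fx*d,(v-cy)/fy*d,d],-1); W=((q-V[:3,3])@V[:3,:3]).reshape(-1,3)-t
    c,s=np.cos(np.radians(h)),np.sin(np.radians(h)); a=W[:,0]*c+W[:,1]*s; b=-W[:,0]*s+W[:,1]*c
    m=(abs(a)<.1)&(abs(b)<.045)&(W[:,2]>-.03)&(W[:,2]<.2); z=W[m,2]
    fm=(abs(a)<.065)&(abs(b)<.012)&(W[:,2]>-.035)&(W[:,2]<.06)
    hist,e=np.histogram(z,bins=np.arange(-.03,.2,.01)); print(f,hist.tolist(),"fing",np.round(np.sort(W[fm,2])[:8],3))
E
```

```text
2 [0, 0, 0, 6, 31, 30, 32, 37, 27, 38, 25, 0, 1, 73, 238, 229, 246, 853, 88, 67, 9, 71] fing [0.004 0.006 0.007 0.008 0.008 0.009 0.01  0.011]
3 [125, 76, 15, 295, 79, 38, 32, 33, 40, 35, 23, 9, 10, 61, 206, 261, 208, 791, 83, 43, 12, 71] fing [-0.035 -0.035 -0.034 -0.031 -0.03  -0.03  -0.029 -0.029]
4 [57, 80, 31, 239, 76, 42, 42, 48, 38, 48, 39, 19, 7, 102, 207, 258, 203, 676, 85, 63, 18, 70] fing [-0.033 -0.033 -0.032 -0.032 -0.032 -0.031 -0.03  -0.03 ]
5 [159, 84, 52, 195, 88, 39, 32, 19, 20, 21, 14, 7, 6, 94, 175, 172, 111, 579, 84, 53, 40, 117] fing [-0.035 -0.035 -0.034 -0.034 -0.034 -0.033 -0.033 -0.033]
6 [0, 0, 0, 16, 48, 52, 58, 54, 66, 49, 30, 17, 12, 116, 261, 260, 216, 938, 140, 112, 58, 168] fing [0.004 0.006 0.006 0.006 0.006 0.007 0.007 0.007]
7 [1323, 208, 29, 0, 0, 0, 0, 0, 0, 0, 0, 0, 11, 64, 103, 288, 119, 725, 13, 0, 0, 4] fing [-0.028 -0.027 -0.027 -0.026 -0.026 -0.026 -0.026 -0.026]
8 [0, 0, 0, 1, 17, 21, 23, 20, 1, 0, 0, 0, 1, 64, 121, 92, 147, 935, 24, 2, 0, 6] fing [0.009 0.011 0.012 0.013 0.013 0.014 0.014 0.015]
```

```bash
python3 -m handwheel '[{"fingers":1,"x":0,"y":0.05,"z":0,"spin":0},{"fingers":1,"x":0,"y":0.1,"z":0,"spin":0},{"fingers":1,"x":0,"y":0.125,"z":0,"spin":0},{"fingers":1,"x":0,"y":0.135,"z":0,"spin":0},{"fingers":1,"x":0,"y":0.139,"z":0,"spin":0},{"fingers":1,"x":0,"y":0.141,"z":0,"spin":0},{"fingers":1,"x":0,"y":0.143,"z":0,"spin":0},{"fingers":-1,"x":0,"y":0.143,"z":0,"spin":0},{"fingers":-1,"x":0,"y":0.143,"z":0,"spin":0},{"fingers":-1,"x":0,"y":0.143,"z":0,"spin":0}]' 15
python3 -m handwheel '[{"fingers":-1,"x":0,"y":0,"z":0,"spin":0},{"fingers":-1,"x":0,"y":0,"z":0,"spin":0},{"fingers":-1,"x":0,"y":0,"z":0,"spin":0},{"fingers":-1,"x":0,"y":0,"z":0,"spin":0},{"fingers":-1,"x":0,"y":0,"z":0,"spin":0},{"fingers":1,"x":0,"y":0,"z":0,"spin":0},{"fingers":1,"x":0,"y":0,"z":0,"spin":0},{"fingers":1,"x":0,"y":0,"z":0,"spin":0},{"fingers":1,"x":0,"y":0,"z":0,"spin":0},{"fingers":1,"x":0,"y":0,"z":0,"spin":0}]' 15
python3 -m handwheel '[{"fingers":1,"x":0,"y":0,"z":0,"spin":-8.5},{"fingers":1,"x":0,"y":0,"z":0,"spin":-17},{"fingers":1,"x":0,"y":0,"z":0,"spin":-25.5},{"fingers":1,"x":0,"y":0,"z":0,"spin":-34},{"fingers":1,"x":0,"y":0,"z":0,"spin":-42.5},{"fingers":1,"x":0,"y":0,"z":0,"spin":-51},{"fingers":1,"x":0,"y":0,"z":0,"spin":-59.5},{"fingers":1,"x":0,"y":0,"z":0,"spin":-60},{"fingers":1,"x":0,"y":0,"z":0,"spin":-60},{"fingers":1,"x":0,"y":0,"z":0,"spin":-60}]'
python3 -m handwheel '[{"fingers":-1,"x":0,"y":0,"z":0,"spin":0},{"fingers":-1,"x":0,"y":0,"z":0,"spin":0},{"fingers":-1,"x":0,"y":0,"z":0,"spin":0},{"fingers":-1,"x":0,"y":0,"z":0,"spin":0},{"fingers":-1,"x":0,"y":0,"z":0,"spin":0},{"fingers":-1,"x":0,"y":0,"z":0,"spin":0},{"fingers":-1,"x":0,"y":0,"z":0,"spin":0},{"fingers":-1,"x":0,"y":0,"z":0,"spin":0},{"fingers":-1,"x":0,"y":0,"z":0,"spin":0},{"fingers":-1,"x":0,"y":0,"z":0,"spin":0}]' 45
python3 - <<'E'
from h import *
dirs([.6038,.2896,.12],111.6)
E
```

```text
time_s: 24.65
ee_pos: [0.603, 0.2901, 0.0011]
eef_rot: [-1.571, -0.001, 0.898]
force: [0.5, -0.0, 0.2]
grip_width: 0.0733
time_s: 25.65
ee_pos: [0.6028, 0.29, 0.0005]
eef_rot: [-1.571, 0.0, 0.898]
force: [0.1, 0.8, 0.2]
grip_width: 0.0937
time_s: 26.65
ee_pos: [0.6028, 0.29, 0.0005]
eef_rot: [-1.571, -0.0, 1.941]
force: [-0.1, -0.4, 0.0]
grip_width: 0.0943
time_s: 27.65
ee_pos: [0.6028, 0.29, 0.0006]
eef_rot: [-1.571, -0.0, 1.945]
force: [0.8, -1.2, -0.2]
grip_width: 0.0633
tcp [6.028e-01 2.900e-01 6.000e-04] head 111.43 w 0.0633 F [ 0.8 -1.2 -0.2] t 27.6 shift xyz [-0.0007 -0.1194 -0.0008] spin(ccw from above -> -0.17 tool-y)
```

```bash
python3 -m handwheel '[{"fingers":1,"x":0,"y":0,"z":0,"spin":0},{"fingers":1,"x":0,"y":0,"z":0,"spin":0},{"fingers":1,"x":0,"y":0,"z":0,"spin":0},{"fingers":1,"x":0,"y":-0.04,"z":0,"spin":0},{"fingers":1,"x":0,"y":-0.08,"z":0.02,"spin":0},{"fingers":1,"x":0,"y":-0.12,"z":0.06,"spin":0},{"fingers":1,"x":0,"y":-0.15,"z":0.1,"spin":0},{"fingers":1,"x":0,"y":-0.17,"z":0.14,"spin":0},{"fingers":1,"x":0,"y":-0.17,"z":0.18,"spin":0},{"fingers":1,"x":0,"y":-0.17,"z":0.22,"spin":0}]'
python3 -m handwheel '[{"fingers":1,"x":0,"y":0,"z":0.03,"spin":0},{"fingers":1,"x":0,"y":0,"z":0.03,"spin":0},{"fingers":1,"x":0,"y":0,"z":0.03,"spin":0},{"fingers":1,"x":0,"y":0,"z":0.03,"spin":0},{"fingers":1,"x":0,"y":0,"z":0.03,"spin":0},{"fingers":1,"x":0,"y":0,"z":0.03,"spin":0},{"fingers":1,"x":0,"y":0,"z":0.03,"spin":0},{"fingers":1,"x":0,"y":0,"z":0.03,"spin":0},{"fingers":1,"x":0,"y":0,"z":0.03,"spin":0},{"fingers":1,"x":0,"y":0,"z":0.03,"spin":0}]'
python3 - <<'E'
from h import *
import fit
for c in("scene","top"):
    p,_=shot(c,"9")
    print(c,fit.fit(c,p,"cut",.6028,.29)[:2])
dirs([.6028,.290,.0006],111.4)
E
```

```text
time_s: 28.65
ee_pos: [0.3966, 0.2091, 0.1713]
eef_rot: [-1.573, -0.0, 1.945]
force: [1.4, 0.5, -0.4]
grip_width: 0.0942
time_s: 29.65
ee_pos: [0.3701, 0.1987, 0.1705]
eef_rot: [-1.571, -0.0, 1.945]
force: [-0.7, -0.1, -0.4]
grip_width: 0.0937
scene [(np.float64(80.7), [0.6029, 0.2887], np.float64(261.4)), (np.float64(84.4), [0.6029, 0.2885], np.float64(201.5))]
top [(np.float64(35.5), [0.6043, 0.2917], np.float64(261.7)), (np.float64(38.7), [0.6042, 0.2913], np.float64(141.6))]
tcp [0.3701 0.1987 0.1706] head 111.43 w 0.0942 F [-0.3 -0.7  0.4] t 29.8 shift xyz [-0.      0.1699 -0.25  ] spin(ccw from above -> 0.03 tool-y)
```

```bash
python3 -m handwheel '[{"fingers":1,"x":0,"y":0,"z":-0.05,"spin":0},{"fingers":1,"x":0,"y":0,"z":-0.1,"spin":0},{"fingers":1,"x":0,"y":0,"z":-0.15,"spin":0},{"fingers":1,"x":0,"y":0,"z":-0.2,"spin":0},{"fingers":1,"x":0,"y":0.02,"z":-0.24,"spin":0},{"fingers":1,"x":0,"y":0.06,"z":-0.25,"spin":0},{"fingers":1,"x":0,"y":0.1,"z":-0.25,"spin":0},{"fingers":1,"x":0,"y":0.14,"z":-0.25,"spin":0},{"fingers":1,"x":0,"y":0.165,"z":-0.25,"spin":0},{"fingers":1,"x":0,"y":0.17,"z":-0.25,"spin":0}]'
python3 -m handwheel '[{"fingers":-1,"x":0,"y":0,"z":0,"spin":0},{"fingers":-1,"x":0,"y":0,"z":0,"spin":0},{"fingers":-1,"x":0,"y":0,"z":0,"spin":0},{"fingers":-1,"x":0,"y":0,"z":0,"spin":0},{"fingers":-1,"x":0,"y":0,"z":0,"spin":0},{"fingers":-1,"x":0,"y":0,"z":0,"spin":0},{"fingers":-1,"x":0,"y":0,"z":0,"spin":0},{"fingers":-1,"x":0,"y":-0.04,"z":0,"spin":0},{"fingers":-1,"x":0,"y":-0.08,"z":0,"spin":0},{"fingers":-1,"x":0,"y":-0.105,"z":0,"spin":0}]' 45
python3 - <<'E'
from h import *
dirs([.5376,-.0091,.105],-46.1)
E
```

```text
time_s: 30.75
ee_pos: [0.6017, 0.2896, -0.0021]
eef_rot: [-1.567, 0.0, 1.945]
force: [-2.9, -1.0, 5.3]
grip_width: 0.094
time_s: 31.75
ee_pos: [0.6032, 0.2902, 0.1081]
eef_rot: [-1.573, -0.0, 1.945]
force: [-0.1, 0.0, -1.9]
grip_width: 0.0633
tcp [0.6032 0.2902 0.1081] head 111.43 w 0.0633 F [-0.1  0.  -1.9] t 31.8 shift xyz [-0.2546  0.0027  0.1704] spin(ccw from above -> -22.47 tool-y)
```

```bash
python3 -m handwheel '[{"fingers":-1,"x":-0.015,"y":0,"z":0.01,"spin":8},{"fingers":-1,"x":-0.03,"y":0,"z":0.02,"spin":16},{"fingers":-1,"x":-0.05,"y":0,"z":0.033,"spin":24},{"fingers":-1,"x":-0.07,"y":0,"z":0.047,"spin":32},{"fingers":-1,"x":-0.09,"y":0,"z":0.06,"spin":40},{"fingers":-1,"x":-0.11,"y":0,"z":0.073,"spin":48},{"fingers":-1,"x":-0.13,"y":0,"z":0.087,"spin":56},{"fingers":-1,"x":-0.15,"y":0,"z":0.1,"spin":64},{"fingers":-1,"x":-0.17,"y":0,"z":0.113,"spin":72},{"fingers":-1,"x":-0.19,"y":0,"z":0.127,"spin":80}]'
python3 - <<'E'
from h import *
dirs([.5376,-.0091,.105],-46.1)
E
```

```text
time_s: 32.75
ee_pos: [0.5534, 0.0659, 0.105]
eef_rot: [-1.57, 0.001, 0.543]
force: [-0.4, -0.3, -2.4]
grip_width: 0.0633
tcp [0.5534 0.0659 0.105 ] head 31.1 w 0.0633 F [-0.4 -0.3 -2.4] t 32.8 shift xyz [-0.0523  0.0001 -0.056 ] spin(ccw from above -> 77.2 tool-y)
```

```bash
python3 -m handwheel '[{"fingers":-1,"x":-0.01,"y":0,"z":-0.01,"spin":8},{"fingers":-1,"x":-0.02,"y":0,"z":-0.02,"spin":16},{"fingers":-1,"x":-0.03,"y":0,"z":-0.03,"spin":24},{"fingers":-1,"x":-0.04,"y":0,"z":-0.04,"spin":32},{"fingers":-1,"x":-0.05,"y":0,"z":-0.05,"spin":40},{"fingers":-1,"x":-0.0535,"y":0,"z":-0.0561,"spin":48},{"fingers":-1,"x":-0.0535,"y":0,"z":-0.0561,"spin":56},{"fingers":-1,"x":-0.0535,"y":0,"z":-0.0561,"spin":64},{"fingers":-1,"x":-0.0535,"y":0,"z":-0.0561,"spin":72},{"fingers":-1,"x":-0.0535,"y":0,"z":-0.0561,"spin":77.5}]'
python3 -m handwheel '[{"fingers":-1,"x":0,"y":0,"z":0,"spin":0},{"fingers":-1,"x":0,"y":0,"z":0,"spin":0},{"fingers":-1,"x":0,"y":0.01,"z":0,"spin":0},{"fingers":-1,"x":0,"y":0.015,"z":0,"spin":0},{"fingers":-1,"x":0,"y":0.02,"z":0,"spin":0},{"fingers":-1,"x":0,"y":0.024,"z":0,"spin":0},{"fingers":-1,"x":0,"y":0.028,"z":0,"spin":0},{"fingers":-1,"x":0,"y":0.032,"z":0,"spin":0},{"fingers":-1,"x":0,"y":0.035,"z":0,"spin":0},{"fingers":-1,"x":0,"y":0.038,"z":0,"spin":0}]'
python3 - <<'E'
from h import *
dirs([.5376,-.0091,.02],-46.1)
print(get_obs()["moment"])
E
```

```text
time_s: 33.75
ee_pos: [0.5373, -0.009, 0.1051]
eef_rot: [-1.571, 0.001, -0.81]
force: [-0.1, 0.9, -3.5]
grip_width: 0.0635
time_s: 34.75
ee_pos: [0.5377, -0.009, 0.0674]
eef_rot: [-1.571, -0.0, -0.804]
force: [-0.3, -0.5, -2.9]
grip_width: 0.0637
tcp [ 0.5377 -0.009   0.0674] head -46.07 w 0.0637 F [-0.3 -0.5 -2.9] t 34.8 shift xyz [ 0.      0.0474 -0.0001] spin(ccw from above -> 0.03 tool-y) 
[-0.05263278 -0.00922377 -0.01260435]
```

```bash
python3 -m handwheel '[{"fingers":-1,"x":0,"y":0.001,"z":0,"spin":0},{"fingers":-1,"x":0,"y":0.002,"z":0,"spin":0},{"fingers":-1,"x":0,"y":0.003,"z":0,"spin":0},{"fingers":-1,"x":0,"y":0.004,"z":0,"spin":0},{"fingers":-1,"x":0,"y":0.005,"z":0,"spin":0},{"fingers":-1,"x":0,"y":0.006,"z":0,"spin":0},{"fingers":-1,"x":0,"y":0.007,"z":0,"spin":0},{"fingers":-1,"x":0,"y":0.008,"z":0,"spin":0},{"fingers":-1,"x":0,"y":0.008,"z":0,"spin":0},{"fingers":-1,"x":0,"y":0.008,"z":0,"spin":0}]'
python3 - <<'E'
from h import *
dirs([.5376,-.0091,.02],-46.1)
print(get_obs()["moment"])
E
```

```text
time_s: 35.75
ee_pos: [0.5376, -0.009, 0.0595]
eef_rot: [-1.571, 0.0, -0.804]
force: [-0.6, 0.3, -2.9]
grip_width: 0.0635
tcp [ 0.5376 -0.009   0.0595] head -46.07 w 0.0635 F [-0.6  0.3 -2.9] t 35.8 shift xyz [ 0.0001  0.0395 -0.0001] spin(ccw from above -> 0.03 tool-y) 
[ 0.04218384 -0.02121866 -0.00176763]
```

```bash
python3 -m handwheel '[{"fingers":-1,"x":0,"y":0.005,"z":0,"spin":0},{"fingers":-1,"x":0,"y":0.01,"z":0,"spin":0},{"fingers":-1,"x":0,"y":0.015,"z":0,"spin":0},{"fingers":-1,"x":0,"y":0.02,"z":0,"spin":0},{"fingers":-1,"x":0,"y":0.025,"z":0,"spin":0},{"fingers":-1,"x":0,"y":0.03,"z":0,"spin":0},{"fingers":-1,"x":0,"y":0.034,"z":0,"spin":0},{"fingers":-1,"x":0,"y":0.037,"z":0,"spin":0},{"fingers":-1,"x":0,"y":0.038,"z":0,"spin":0},{"fingers":-1,"x":0,"y":0.039,"z":0,"spin":0}]'
python3 - <<'E'
from h import *
dirs([.5376,-.0091,.02],-46.1)
print(get_obs()["moment"])
E
```

```text
time_s: 36.75
ee_pos: [0.5377, -0.009, 0.021]
eef_rot: [-1.571, 0.0, -0.804]
force: [-7.1, 0.7, 14.3]
grip_width: 0.0635
tcp [ 0.5377 -0.009   0.021 ] head -46.07 w 0.0635 F [-7.1  0.7 14.3] t 36.8 shift xyz [ 0.      0.001  -0.0001] spin(ccw from above -> 0.03 tool-y) 
[ 0.18369027  1.30173788 -0.04091893]
```

```bash
python3 -m handwheel '[{"fingers":1,"x":0,"y":0,"z":0,"spin":0},{"fingers":1,"x":0,"y":0,"z":0,"spin":0},{"fingers":1,"x":0,"y":0,"z":0,"spin":0},{"fingers":1,"x":0,"y":0,"z":0,"spin":0},{"fingers":1,"x":0,"y":-0.03,"z":0,"spin":0},{"fingers":1,"x":0,"y":-0.07,"z":0,"spin":0},{"fingers":1,"x":0,"y":-0.1,"z":0,"spin":0},{"fingers":1,"x":-0.04,"y":-0.1,"z":0.02,"spin":0},{"fingers":1,"x":-0.08,"y":-0.1,"z":0.04,"spin":5},{"fingers":1,"x":-0.12,"y":-0.1,"z":0.06,"spin":11.8}]'
cat > look.py <<'E'
from h import *
import fit,sys
B={"top":(.0015,.0017),"scene":(.0001,-.0013)}
def look(tag,items):
    im={c:shot(c,tag)[0] for c in B}
    for n,k,x,y,*z in items:
        for c in im:
            r=fit.fit(c,im[c],k,x+B[c][0],y+B[c][1],*z)
            print(n,c,[(float(q[0]),(np.array(q[1])-B[c]).round(4).tolist(),float(q[2])) for q in r[:2]])
E
python3 - <<'E'
from look import *
look("10",[("S","spa",.4189,.3017),("B","cut",.5025,.3765),("C","cut",.655,-.2327),("Aon","cut",.5376,-.0091,.0205)])
dirs([.4189,.3017,.1],-57.9)
E
```

```text
time_s: 37.75
ee_pos: [0.497, 0.1202, 0.1208]
eef_rot: [-1.57, -0.0, -1.014]
force: [1.9, 0.3, -0.5]
grip_width: 0.094
S top [(5.2, [0.419, 0.3017], 62.1), (11.3, [0.4189, 0.3019], 2.2)]
S scene [(16.9, [0.4187, 0.3015], 62.4), (23.7, [0.4188, 0.3017], 240.8)]
B top [(32.7, [0.5027, 0.3763], 135.5), (35.1, [0.5026, 0.3766], 15.0)]
B scene [(84.3, [0.5025, 0.3767], 135.3), (88.9, [0.5024, 0.3766], 315.3)]
C top [(28.8, [0.655, -0.2327], 60.0), (32.5, [0.6549, -0.2325], 299.7)]
C scene [(39.2, [0.6548, -0.2327], 59.9), (42.2, [0.6548, -0.2326], 239.9)]
Aon top [(762.6, [0.5375, -0.0135], 30.9), (763.2, [0.5375, -0.0112], 150.8)]
Aon scene [(646.6, [0.5463, -0.0032], 329.3), (646.7, [0.5464, -0.0027], 149.0)]
tcp [0.4962 0.1227 0.1207] head -57.98 w 0.0942 F [-0.1 -1.3 -0.4] t 37.9 shift xyz [-0.1927  0.0208  0.0294] spin(ccw from above -> -0.08 tool-y)
```

```bash
python3 -m handwheel '[{"fingers":1,"x":-0.045,"y":0,"z":0.01,"spin":0},{"fingers":1,"x":-0.09,"y":0,"z":0.02,"spin":0},{"fingers":1,"x":-0.135,"y":0,"z":0.025,"spin":0},{"fingers":1,"x":-0.17,"y":0.01,"z":0.0294,"spin":0},{"fingers":1,"x":-0.1925,"y":0.03,"z":0.0294,"spin":0},{"fingers":1,"x":-0.1925,"y":0.06,"z":0.0294,"spin":0},{"fingers":1,"x":-0.1925,"y":0.09,"z":0.0294,"spin":0},{"fingers":1,"x":-0.1925,"y":0.105,"z":0.0294,"spin":0},{"fingers":1,"x":-0.1925,"y":0.115,"z":0.0294,"spin":0},{"fingers":1,"x":-0.1925,"y":0.119,"z":0.0294,"spin":0}]'
python3 -m handwheel '[{"fingers":-1,"x":0,"y":0,"z":0,"spin":0},{"fingers":-1,"x":0,"y":0,"z":0,"spin":0},{"fingers":-1,"x":0,"y":0,"z":0,"spin":0},{"fingers":-1,"x":0,"y":0,"z":0,"spin":0},{"fingers":-1,"x":0,"y":0,"z":0,"spin":0},{"fingers":-1,"x":0,"y":0,"z":0,"spin":0},{"fingers":-1,"x":0,"y":0,"z":0,"spin":0},{"fingers":-1,"x":0,"y":0,"z":0,"spin":0},{"fingers":-1,"x":0,"y":0,"z":0,"spin":0},{"fingers":-1,"x":0,"y":0,"z":0,"spin":0}]' 45
python3 - <<'E'
from h import *
dirs([.5376,-.0091,.107],-16.1)
E
```

```text
time_s: 38.85
ee_pos: [0.4202, 0.2974, 0.0009]
eef_rot: [-1.572, 0.0, -1.01]
force: [-0.0, -0.5, 0.9]
grip_width: 0.0942
time_s: 39.85
ee_pos: [0.4203, 0.2979, 0.002]
eef_rot: [-1.57, 0.0, -1.01]
force: [-1.9, 0.5, 5.6]
grip_width: 0.0589
tcp [0.4203 0.2979 0.002 ] head -57.87 w 0.0589 F [-1.9  0.5  5.6] t 39.9 shift xyz [ 0.3224 -0.1051 -0.0639] spin(ccw from above -> -41.77 tool-y)
```

```bash
python3 -m handwheel '[{"fingers":-1,"x":0,"y":-0.03,"z":0,"spin":0},{"fingers":-1,"x":0,"y":-0.06,"z":0,"spin":0},{"fingers":-1,"x":0.03,"y":-0.1,"z":0,"spin":0},{"fingers":-1,"x":0.07,"y":-0.105,"z":-0.01,"spin":-5},{"fingers":-1,"x":0.11,"y":-0.105,"z":-0.02,"spin":-10},{"fingers":-1,"x":0.15,"y":-0.105,"z":-0.03,"spin":-15},{"fingers":-1,"x":0.19,"y":-0.105,"z":-0.04,"spin":-20},{"fingers":-1,"x":0.23,"y":-0.105,"z":-0.05,"spin":-26},{"fingers":-1,"x":0.27,"y":-0.105,"z":-0.055,"spin":-32},{"fingers":-1,"x":0.3,"y":-0.105,"z":-0.06,"spin":-38}]'
python3 -m handwheel '[{"fingers":-1,"x":0,"y":0,"z":0,"spin":-3.8},{"fingers":-1,"x":0,"y":0,"z":0,"spin":-3.8},{"fingers":-1,"x":0,"y":0,"z":0,"spin":-3.8},{"fingers":-1,"x":0,"y":0,"z":0,"spin":-3.8},{"fingers":-1,"x":0,"y":0,"z":0,"spin":-3.8},{"fingers":-1,"x":0,"y":0,"z":0,"spin":-3.8},{"fingers":-1,"x":0,"y":0,"z":0,"spin":-3.8},{"fingers":-1,"x":0,"y":0,"z":0,"spin":-3.8},{"fingers":-1,"x":0,"y":0,"z":0,"spin":-3.8},{"fingers":-1,"x":0,"y":0,"z":0,"spin":-3.8}]'
python3 - <<'E'
from h import *
dirs([.5374,-.0099,.07],-16.1)
E
```

```text
time_s: 40.85
ee_pos: [0.5293, 0.0095, 0.1064]
eef_rot: [-1.571, 0.0, -0.343]
force: [0.5, 0.4, -1.3]
grip_width: 0.0588
time_s: 41.85
ee_pos: [0.5288, 0.0118, 0.1065]
eef_rot: [-1.571, 0.0, -0.28]
force: [-0.3, -0.5, -1.6]
grip_width: 0.0589
tcp [0.5288 0.0118 0.1065] head -16.07 w 0.0589 F [-0.3 -0.5 -1.6] t 41.9 shift xyz [ 0.0142  0.0365 -0.0184] spin(ccw from above -> 0.03 tool-y)
```

```bash
python3 -m handwheel '[{"fingers":-1,"x":0.0142,"y":0,"z":-0.0184,"spin":0},{"fingers":-1,"x":0.0142,"y":0.01,"z":-0.0184,"spin":0},{"fingers":-1,"x":0.0142,"y":0.02,"z":-0.0184,"spin":0},{"fingers":-1,"x":0.0142,"y":0.03,"z":-0.0184,"spin":0},{"fingers":-1,"x":0.0142,"y":0.035,"z":-0.0184,"spin":0},{"fingers":-1,"x":0.0142,"y":0.037,"z":-0.0184,"spin":0},{"fingers":-1,"x":0.0142,"y":0.039,"z":-0.0184,"spin":0},{"fingers":-1,"x":0.0142,"y":0.041,"z":-0.0184,"spin":0},{"fingers":-1,"x":0.0142,"y":0.043,"z":-0.0184,"spin":0},{"fingers":-1,"x":0.0142,"y":0.044,"z":-0.0184,"spin":0}]'
python3 - <<'E'
from h import *
dirs([.5374,-.0099,.0355],-16.1);print(get_obs()["moment"])
E
```

```text
time_s: 42.85
ee_pos: [0.5374, -0.0099, 0.0625]
eef_rot: [-1.571, -0.0, -0.28]
force: [-0.0, -0.1, -0.9]
grip_width: 0.0588
tcp [ 0.5374 -0.0099  0.0625] head -16.07 w 0.0588 F [-0.  -0.1 -0.9] t 42.9 shift xyz [ 0.     0.027 -0.   ] spin(ccw from above -> 0.03 tool-y) 
[-0.05896521 -0.02067711  0.01608364]
```

```bash
python3 -m handwheel '[{"fingers":-1,"x":0,"y":0.004,"z":0,"spin":0},{"fingers":-1,"x":0,"y":0.008,"z":0,"spin":0},{"fingers":-1,"x":0,"y":0.012,"z":0,"spin":0},{"fingers":-1,"x":0,"y":0.016,"z":0,"spin":0},{"fingers":-1,"x":0,"y":0.02,"z":0,"spin":0},{"fingers":-1,"x":0,"y":0.023,"z":0,"spin":0},{"fingers":-1,"x":0,"y":0.025,"z":0,"spin":0},{"fingers":-1,"x":0,"y":0.026,"z":0,"spin":0},{"fingers":-1,"x":0,"y":0.0265,"z":0,"spin":0},{"fingers":-1,"x":0,"y":0.0265,"z":0,"spin":0}]'
python3 - <<'E'
from h import *
dirs([.5374,-.0099,.0355],-16.1);print(get_obs()["moment"])
E
```

```text
time_s: 43.85
ee_pos: [0.5374, -0.0099, 0.0361]
eef_rot: [-1.571, -0.0, -0.28]
force: [0.3, 0.1, -1.3]
grip_width: 0.0586
tcp [ 0.5374 -0.0099  0.0361] head -16.07 w 0.0586 F [ 0.3  0.1 -1.3] t 43.9 shift xyz [-0.      0.0006 -0.    ] spin(ccw from above -> 0.03 tool-y) 
[-0.02456966 -0.05172948  0.04292755]
```

```bash
python3 -m handwheel '[{"fingers":-1,"x":0,"y":0.0007,"z":0,"spin":0},{"fingers":-1,"x":0,"y":0.0014,"z":0,"spin":0},{"fingers":-1,"x":0,"y":0.0014,"z":0,"spin":0},{"fingers":1,"x":0,"y":0.0014,"z":0,"spin":0},{"fingers":1,"x":0,"y":0.0014,"z":0,"spin":0},{"fingers":1,"x":0,"y":0.0014,"z":0,"spin":0},{"fingers":1,"x":0,"y":0.0014,"z":0,"spin":0},{"fingers":1,"x":0,"y":-0.03,"z":0,"spin":0},{"fingers":1,"x":0,"y":-0.07,"z":0,"spin":0},{"fingers":1,"x":0,"y":-0.1,"z":0,"spin":0}]'
python3 -m handwheel '[{"fingers":1,"x":-0.01,"y":0.01,"z":0.03,"spin":-1.5},{"fingers":1,"x":-0.03,"y":0.01,"z":0.08,"spin":-1.5},{"fingers":1,"x":-0.05,"y":0.01,"z":0.125,"spin":-1.5},{"fingers":1,"x":-0.07,"y":0.01,"z":0.17,"spin":-1.5},{"fingers":1,"x":-0.085,"y":0.01,"z":0.215,"spin":-1.5},{"fingers":1,"x":-0.1,"y":0.01,"z":0.26,"spin":-1.5},{"fingers":1,"x":-0.12,"y":0.01,"z":0.305,"spin":-1.5},{"fingers":1,"x":-0.1405,"y":0.01,"z":0.35,"spin":-1.5},{"fingers":1,"x":-0.1405,"y":0.01,"z":0.3616,"spin":-1.5},{"fingers":1,"x":-0.1405,"y":0.01,"z":0.3616,"spin":-1.5}]'
python3 - <<'E'
from look import *
look("11",[("C","cut",.655,-.2327),("Son","spa",.5376,-.0091,.0345)])
dirs([.5025,.3765,.0012],-14.6)
E
```

```text
time_s: 44.85
ee_pos: [0.5376, -0.0099, 0.1381]
eef_rot: [-1.571, -0.001, -0.281]
force: [0.6, -0.8, 0.1]
grip_width: 0.0939
time_s: 45.85
ee_pos: [0.5019, 0.3781, 0.1255]
eef_rot: [-1.571, 0.0, -0.252]
force: [0.4, -0.0, -0.9]
grip_width: 0.094
C top [(28.5, [0.655, -0.2327], 60.0), (32.6, [0.655, -0.2327], 180.0)]
C scene [(40.4, [0.6549, -0.2325], 59.5), (43.3, [0.6549, -0.2326], 239.7)]
Son top [(863.2, [0.5386, -0.0072], 0.7), (863.4, [0.5383, -0.0069], 30.6)]
Son scene [(757.3, [0.5532, -0.0008], 170.0), (757.7, [0.5532, -0.0008], 350.0)]
tcp [0.5024 0.3758 0.1257] head -14.58 w 0.0937 F [-0.6 -0.8 -0.3] t 46.0 shift xyz [-1.000e-04  1.245e-01  8.000e-04] spin(ccw from above -> 0.02 tool-y)
```

```bash
cat > dep.py <<'E'
from h import *
def stack(tag,c="scene",xy=(.5376,-.0091)):
    d=np.load(f"pics/{c}_{tag}.npy"); fx,fy,cx,cy,V=K(c); v,u=np.mgrid[:480,:640]
    q=np.stack([(u-cx)/fx*d,(v-cy)/fy*d,d],-1); W=((q-V[:3,3])@V[:3,:3]).reshape(-1,3)
    r=np.hypot(W[:,0]-xy[0],W[:,1]-xy[1]); m=(r>.022)&(r<.03)&(W[:,2]<.12)
    z=W[m]; t=z[z[:,2]>np.percentile(z[:,2],50)]; print(c,tag,"median z by quadrant",[(np.round(np.median(t[(np.sign(t[:,0]-xy[0])==a)&(np.sign(t[:,1]-xy[1])==b)][:,2]),4)) for a in(-1,1) for b in(-1,1)])
E
python3 -m handwheel '[{"fingers":1,"x":0,"y":0.04,"z":0.0008,"spin":0},{"fingers":1,"x":0,"y":0.08,"z":0.0008,"spin":0},{"fingers":1,"x":0,"y":0.105,"z":0.0008,"spin":0},{"fingers":1,"x":0,"y":0.118,"z":0.0008,"spin":0},{"fingers":1,"x":0,"y":0.1245,"z":0.0008,"spin":0},{"fingers":-1,"x":0,"y":0.1245,"z":0.0008,"spin":0},{"fingers":-1,"x":0,"y":0.1245,"z":0.0008,"spin":0},{"fingers":-1,"x":0,"y":0.1245,"z":0.0008,"spin":0},{"fingers":-1,"x":0,"y":0.1245,"z":0.0008,"spin":0},{"fingers":-1,"x":0,"y":0.1245,"z":0.0008,"spin":0}]' 45
python3 -m handwheel '[{"fingers":-1,"x":0,"y":0,"z":0,"spin":0},{"fingers":-1,"x":0,"y":0,"z":0,"spin":0},{"fingers":-1,"x":0,"y":0,"z":0,"spin":0},{"fingers":-1,"x":0,"y":-0.03,"z":0,"spin":0},{"fingers":-1,"x":0,"y":-0.06,"z":0,"spin":0},{"fingers":-1,"x":0,"y":-0.09,"z":0,"spin":0},{"fingers":-1,"x":0,"y":-0.11,"z":0,"spin":0},{"fingers":-1,"x":0,"y":-0.11,"z":0,"spin":0},{"fingers":-1,"x":0,"y":-0.11,"z":0,"spin":0},{"fingers":-1,"x":0,"y":-0.11,"z":0,"spin":0}]'
python3 - <<'E'
from dep import *
stack("11");stack("11","top");stack("10")
dirs([.5376,-.0091,.111],-46.1)
E
```

```text
time_s: 46.95
ee_pos: [0.503, 0.3775, 0.0024]
eef_rot: [-1.57, -0.001, -0.254]
force: [-0.1, -1.4, 5.1]
grip_width: 0.0629
time_s: 47.95
ee_pos: [0.502, 0.3768, 0.1097]
eef_rot: [-1.573, 0.002, -0.254]
force: [0.0, -0.6, -2.4]
grip_width: 0.0632
scene 11 median z by quadrant [np.float64(0.0497), np.float64(0.0485), np.float64(0.0489), np.float64(0.0499)]
top 11 median z by quadrant [np.float64(0.0514), np.float64(0.0508), np.float64(0.0505), np.float64(0.0509)]
scene 10 median z by quadrant [np.float64(0.0358), np.float64(0.0357), np.float64(0.0356), np.float64(0.0357)]
tcp [0.502  0.3768 0.1097] head -14.57 w 0.0632 F [ 0.  -0.6 -2.4] t 48.0 shift xyz [ 0.1315 -0.0008 -0.3646] spin(ccw from above -> 31.53 tool-y)
```

```bash
python3 -m handwheel '[{"fingers":-1,"x":0.01,"y":0,"z":-0.02,"spin":2},{"fingers":-1,"x":0.025,"y":0,"z":-0.06,"spin":6},{"fingers":-1,"x":0.04,"y":0,"z":-0.1,"spin":10},{"fingers":-1,"x":0.055,"y":0,"z":-0.14,"spin":14},{"fingers":-1,"x":0.07,"y":0,"z":-0.18,"spin":18},{"fingers":-1,"x":0.085,"y":0,"z":-0.22,"spin":22},{"fingers":-1,"x":0.1,"y":0,"z":-0.26,"spin":26},{"fingers":-1,"x":0.115,"y":0,"z":-0.3,"spin":29},{"fingers":-1,"x":0.125,"y":0,"z":-0.34,"spin":31.5},{"fingers":-1,"x":0.131,"y":0,"z":-0.3644,"spin":31.5}]'
python3 -m handwheel '[{"fingers":-1,"x":0,"y":0,"z":0,"spin":0},{"fingers":-1,"x":0,"y":0,"z":0,"spin":0},{"fingers":-1,"x":0,"y":0.01,"z":0,"spin":0},{"fingers":-1,"x":0,"y":0.02,"z":0,"spin":0},{"fingers":-1,"x":0,"y":0.03,"z":0,"spin":0},{"fingers":-1,"x":0,"y":0.034,"z":0,"spin":0},{"fingers":-1,"x":0,"y":0.034,"z":0,"spin":0},{"fingers":-1,"x":0,"y":0.034,"z":0,"spin":0},{"fingers":-1,"x":0,"y":0.034,"z":0,"spin":0},{"fingers":-1,"x":0,"y":0.034,"z":0,"spin":0}]'
python3 - <<'E'
from h import *
dirs([.5376,-.0091,.05],-46.1);print(get_obs()["moment"])
E
```

```text
time_s: 48.95
ee_pos: [0.537, -0.0109, 0.1102]
eef_rot: [-1.572, 0.001, -0.807]
force: [0.3, 0.2, -1.9]
grip_width: 0.0635
time_s: 49.95
ee_pos: [0.538, -0.0084, 0.0779]
eef_rot: [-1.57, -0.0, -0.804]
force: [0.7, 0.0, -1.5]
grip_width: 0.0636
tcp [ 0.538  -0.0084  0.0779] head -46.07 w 0.0636 F [ 0.7  0.  -1.5] t 50.0 shift xyz [ 0.0002  0.0279 -0.0008] spin(ccw from above -> 0.03 tool-y) 
[-0.03331067 -0.01651537  0.02685403]
```

```bash
python3 -m handwheel '[{"fingers":-1,"x":0,"y":0.002,"z":-0.0007,"spin":0},{"fingers":-1,"x":0,"y":0.004,"z":-0.0007,"spin":0},{"fingers":-1,"x":0,"y":0.006,"z":-0.0007,"spin":0},{"fingers":-1,"x":0,"y":0.008,"z":-0.0007,"spin":0},{"fingers":-1,"x":0,"y":0.01,"z":-0.0007,"spin":0},{"fingers":-1,"x":0,"y":0.012,"z":-0.0007,"spin":0},{"fingers":-1,"x":0,"y":0.014,"z":-0.0007,"spin":0},{"fingers":-1,"x":0,"y":0.015,"z":-0.0007,"spin":0},{"fingers":-1,"x":0,"y":0.016,"z":-0.0007,"spin":0},{"fingers":-1,"x":0,"y":0.016,"z":-0.0007,"spin":0}]'
python3 - <<'E'
from h import *
dirs([.5376,-.0091,.05],-46.1);print(get_obs()["moment"])
E
```

```text
time_s: 50.95
ee_pos: [0.5375, -0.0088, 0.0616]
eef_rot: [-1.57, -0.0, -0.804]
force: [3.0, 1.4, -1.6]
grip_width: 0.0632
tcp [ 0.5375 -0.0088  0.0616] head -46.07 w 0.0632 F [ 3.   1.4 -1.6] t 51.0 shift xyz [ 0.0002  0.0116 -0.0001] spin(ccw from above -> 0.03 tool-y) 
[ 0.32145536 -0.86986542 -0.0867486 ]
```

```bash
python3 -m handwheel '[{"fingers":-1,"x":0,"y":0.003,"z":0,"spin":0},{"fingers":-1,"x":0,"y":0.006,"z":0,"spin":0},{"fingers":-1,"x":0,"y":0.009,"z":0,"spin":0},{"fingers":-1,"x":0,"y":0.011,"z":0,"spin":0},{"fingers":-1,"x":0,"y":0.012,"z":0,"spin":0},{"fingers":-1,"x":0,"y":0.0125,"z":0,"spin":0},{"fingers":-1,"x":0,"y":0.013,"z":0,"spin":0},{"fingers":-1,"x":0,"y":0.013,"z":0,"spin":0},{"fingers":-1,"x":0,"y":0.013,"z":0,"spin":0},{"fingers":-1,"x":0,"y":0.013,"z":0,"spin":0}]'
python3 - <<'E'
from h import *
dirs([.5376,-.0091,.05],-46.1);print(get_obs()["moment"], "can",p2w("top",462,173,.11)-[.0015,.0017,0])
E
```

```text
time_s: 51.95
ee_pos: [0.5378, -0.0088, 0.0502]
eef_rot: [-1.57, -0.001, -0.804]
force: [-3.1, 2.2, 21.8]
grip_width: 0.0634
tcp [ 0.5378 -0.0088  0.0502] head -46.07 w 0.0634 F [-3.1  2.2 21.8] t 52.0 shift xyz [ 0.0001  0.0002 -0.0004] spin(ccw from above -> 0.03 tool-y) 
[ 0.65697684  0.88978745 -0.06807996] can [ 0.71427949 -0.38118493  0.11      ]
```

```bash
python3 -m handwheel '[{"fingers":1,"x":0,"y":0.012,"z":0,"spin":0},{"fingers":1,"x":0,"y":0,"z":0,"spin":0},{"fingers":1,"x":0,"y":0,"z":0,"spin":0},{"fingers":1,"x":0,"y":0,"z":0,"spin":0},{"fingers":1,"x":0,"y":-0.03,"z":0,"spin":0},{"fingers":1,"x":0,"y":-0.07,"z":0,"spin":0},{"fingers":1,"x":0.03,"y":-0.1,"z":-0.01,"spin":0},{"fingers":1,"x":0.07,"y":-0.1,"z":-0.02,"spin":-5},{"fingers":1,"x":0.11,"y":-0.1,"z":-0.03,"spin":-10},{"fingers":1,"x":0.15,"y":-0.1,"z":-0.04,"spin":-16}]'
python3 -m handwheel '[{"fingers":1,"x":0,"y":0,"z":0,"spin":0},{"fingers":1,"x":0,"y":0,"z":0,"spin":0},{"fingers":1,"x":0,"y":0,"z":0,"spin":0},{"fingers":1,"x":0,"y":0,"z":0,"spin":0},{"fingers":1,"x":0,"y":0,"z":0,"spin":0},{"fingers":1,"x":0,"y":0,"z":0,"spin":0},{"fingers":1,"x":0,"y":0,"z":0,"spin":0},{"fingers":1,"x":0,"y":0,"z":0,"spin":0},{"fingers":1,"x":0,"y":0,"z":0,"spin":0},{"fingers":1,"x":0,"y":0,"z":0,"spin":0}]'
python3 - <<'E'
from look import *
from dep import stack
look("12",[("C","cut",.655,-.2327)]);stack("12")
dirs([.655,-.2327,.0012],-30)
E
```

```text
time_s: 52.95
ee_pos: [0.6131, -0.1461, 0.1489]
eef_rot: [-1.571, -0.0, -0.521]
force: [-0.6, 1.4, 0.2]
grip_width: 0.0943
time_s: 53.95
ee_pos: [0.6125, -0.1447, 0.1485]
eef_rot: [-1.571, 0.0, -0.525]
force: [0.2, 0.4, -0.0]
grip_width: 0.0938
C top [(255.1, [0.6555, -0.2325], 118.3), (257.1, [0.6554, -0.2322], 298.0)]
C scene [(48.1, [0.6548, -0.2326], 59.7), (50.6, [0.655, -0.2323], 239.2)]
scene 12 median z by quadrant [np.float64(0.063), np.float64(0.0636), np.float64(0.0635), np.float64(0.0629)]
tcp [ 0.6125 -0.1447  0.1485] head -30.07 w 0.0938 F [-0.3 -0.3 -0.2] t 54.0 shift xyz [ 0.0809  0.1473 -0.0549] spin(ccw from above -> -0.07 tool-y)
```

The stack top at 63 mm is as expected for three rings. My first release row had a typo that pushed down for 0.1 s, but nothing shifted. Now cutter C.

```bash
python3 -m handwheel '[{"fingers":1,"x":0.04,"y":0.02,"z":-0.027,"spin":0},{"fingers":1,"x":0.0809,"y":0.04,"z":-0.0549,"spin":0},{"fingers":1,"x":0.0809,"y":0.06,"z":-0.0549,"spin":0},{"fingers":1,"x":0.0809,"y":0.09,"z":-0.0549,"spin":0},{"fingers":1,"x":0.0809,"y":0.12,"z":-0.0549,"spin":0},{"fingers":1,"x":0.0809,"y":0.135,"z":-0.0549,"spin":0},{"fingers":1,"x":0.0809,"y":0.143,"z":-0.0549,"spin":0},{"fingers":1,"x":0.0809,"y":0.1468,"z":-0.0549,"spin":0},{"fingers":1,"x":0.0809,"y":0.1468,"z":-0.0549,"spin":0},{"fingers":-1,"x":0.0809,"y":0.1468,"z":-0.0549,"spin":0}]' 45
python3 -m handwheel '[{"fingers":-1,"x":0,"y":0,"z":0,"spin":0},{"fingers":-1,"x":0,"y":0,"z":0,"spin":0},{"fingers":-1,"x":0,"y":0,"z":0,"spin":0},{"fingers":-1,"x":0,"y":0,"z":0,"spin":0},{"fingers":-1,"x":0,"y":0,"z":0,"spin":0},{"fingers":-1,"x":0,"y":0,"z":0,"spin":0},{"fingers":-1,"x":0,"y":0,"z":0,"spin":0},{"fingers":-1,"x":0,"y":0,"z":0,"spin":0},{"fingers":-1,"x":0,"y":0,"z":0,"spin":0},{"fingers":-1,"x":0,"y":0,"z":0,"spin":0}]'
python3 - <<'E'
from h import *
dirs([.5376,-.0091,.12],13.9)
E
```

```text
time_s: 55.05
ee_pos: [0.6557, -0.2329, 0.0031]
eef_rot: [-1.571, -0.002, -0.525]
force: [-0.2, 0.6, 0.2]
grip_width: 0.0892
time_s: 56.05
ee_pos: [0.6552, -0.2327, 0.0021]
eef_rot: [-1.571, -0.0, -0.525]
force: [-1.4, 0.8, 5.5]
grip_width: 0.0635
tcp [ 0.6552 -0.2327  0.0021] head -30.07 w 0.0635 F [-1.4  0.8  5.5] t 56.0 shift xyz [-0.2138 -0.118   0.1346] spin(ccw from above -> -43.97 tool-y)
```

```bash
python3 -m handwheel '[{"fingers":-1,"x":0,"y":-0.03,"z":0,"spin":0},{"fingers":-1,"x":0,"y":-0.07,"z":0,"spin":0},{"fingers":-1,"x":0,"y":-0.11,"z":0,"spin":0},{"fingers":-1,"x":-0.03,"y":-0.118,"z":0.02,"spin":-6},{"fingers":-1,"x":-0.06,"y":-0.118,"z":0.04,"spin":-12},{"fingers":-1,"x":-0.09,"y":-0.118,"z":0.06,"spin":-18},{"fingers":-1,"x":-0.12,"y":-0.118,"z":0.08,"spin":-24},{"fingers":-1,"x":-0.155,"y":-0.118,"z":0.1,"spin":-30},{"fingers":-1,"x":-0.19,"y":-0.118,"z":0.12,"spin":-37},{"fingers":-1,"x":-0.2138,"y":-0.118,"z":0.1346,"spin":-44}]'
python3 -m handwheel '[{"fingers":-1,"x":0,"y":0,"z":0,"spin":0},{"fingers":-1,"x":0,"y":0,"z":0,"spin":0},{"fingers":-1,"x":0,"y":0.01,"z":0,"spin":0},{"fingers":-1,"x":0,"y":0.02,"z":0,"spin":0},{"fingers":-1,"x":0,"y":0.03,"z":0,"spin":0},{"fingers":-1,"x":0,"y":0.04,"z":0,"spin":0},{"fingers":-1,"x":0,"y":0.04,"z":0,"spin":0},{"fingers":-1,"x":0,"y":0.04,"z":0,"spin":0},{"fingers":-1,"x":0,"y":0.04,"z":0,"spin":0},{"fingers":-1,"x":0,"y":0.04,"z":0,"spin":0}]'
python3 - <<'E'
from h import *
dirs([.5376,-.0091,.064],13.9);print(get_obs()["moment"])
E
```

```text
time_s: 57.05
ee_pos: [0.5359, -0.0073, 0.1193]
eef_rot: [-1.57, 0.001, 0.249]
force: [0.2, 0.5, -2.2]
grip_width: 0.0639
time_s: 58.05
ee_pos: [0.5377, -0.0091, 0.0802]
eef_rot: [-1.571, -0.001, 0.243]
force: [-0.7, -0.9, -1.7]
grip_width: 0.0637
tcp [ 0.5377 -0.0091  0.0802] head 13.93 w 0.0637 F [-0.7 -0.9 -1.7] t 58.0 shift xyz [-0.0001  0.0162  0.    ] spin(ccw from above -> 0.03 tool-y) 
[ 0.01695321 -0.10057249  0.00141768]
```

```bash
python3 -m handwheel '[{"fingers":-1,"x":0,"y":0.003,"z":0,"spin":0},{"fingers":-1,"x":0,"y":0.006,"z":0,"spin":0},{"fingers":-1,"x":0,"y":0.009,"z":0,"spin":0},{"fingers":-1,"x":0,"y":0.011,"z":0,"spin":0},{"fingers":-1,"x":0,"y":0.013,"z":0,"spin":0},{"fingers":-1,"x":0,"y":0.0145,"z":0,"spin":0},{"fingers":-1,"x":0,"y":0.0155,"z":0,"spin":0},{"fingers":-1,"x":0,"y":0.016,"z":0,"spin":0},{"fingers":-1,"x":0,"y":0.0165,"z":0,"spin":0},{"fingers":-1,"x":0,"y":0.0165,"z":0,"spin":0}]'
python3 - <<'E'
from h import *
dirs([.5376,-.0091,.064],13.9);print(get_obs()["moment"])
E
```

```text
time_s: 59.05
ee_pos: [0.5375, -0.0091, 0.0639]
eef_rot: [-1.571, -0.0, 0.243]
force: [-4.1, 0.4, 7.9]
grip_width: 0.0635
tcp [ 0.5375 -0.0091  0.0639] head 13.93 w 0.0635 F [-4.1  0.4  7.9] t 59.0 shift xyz [ 0.0001 -0.0001  0.    ] spin(ccw from above -> 0.03 tool-y) 
[-0.03066629  0.84029634 -0.01557687]
```

```bash
python3 -m handwheel '[{"fingers":1,"x":0,"y":0,"z":0,"spin":0},{"fingers":1,"x":0,"y":0,"z":0,"spin":0},{"fingers":1,"x":0,"y":0,"z":0,"spin":0},{"fingers":1,"x":0,"y":0,"z":0,"spin":0},{"fingers":1,"x":0,"y":-0.03,"z":0,"spin":0},{"fingers":1,"x":0,"y":-0.07,"z":0,"spin":0},{"fingers":1,"x":-0.03,"y":-0.1,"z":0.01,"spin":0},{"fingers":1,"x":-0.07,"y":-0.12,"z":0.01,"spin":0},{"fingers":1,"x":-0.11,"y":-0.12,"z":0.01,"spin":0},{"fingers":1,"x":-0.15,"y":-0.12,"z":0.01,"spin":0}]'
python3 -m handwheel '[{"fingers":1,"x":-0.02,"y":0,"z":0,"spin":-5},{"fingers":1,"x":-0.02,"y":0,"z":0,"spin":-13},{"fingers":1,"x":-0.02,"y":0,"z":0,"spin":-21},{"fingers":1,"x":-0.02,"y":0,"z":0,"spin":-29},{"fingers":1,"x":-0.02,"y":0,"z":0,"spin":-37},{"fingers":1,"x":-0.02,"y":0,"z":0,"spin":-45},{"fingers":1,"x":-0.02,"y":0,"z":0,"spin":-53},{"fingers":1,"x":-0.02,"y":0,"z":0,"spin":-61},{"fingers":1,"x":-0.02,"y":0,"z":0,"spin":-69},{"fingers":1,"x":-0.02,"y":0,"z":0,"spin":-76}]'
python3 - <<'E'
from look import *
from dep import stack
a,_=shot("top","13");b,_=shot("scene","13")
stack("13");stack("13","top")
for c in("top","scene"):
    d=np.load(f"pics/{c}_13.npy"); fx,fy,cx,cy,V=K(c); v,u=np.mgrid[:480,:640]
    q=np.stack([(u-cx)/fx*d,(v-cy)/fy*d,d],-1); W=((q-V[:3,3])@V[:3,:3]).reshape(-1,3); W[:,:2]-=B[c]
    m=(np.hypot(W[:,0]-.655,W[:,1]+.073)<.04)&(W[:,2]>.066)&(W[:,2]<.08); P=W[m]
    mm=(P[:,:2].min(0)+P[:,:2].max(0))/2; C=np.cov(P[:,:2].T); w,e=np.linalg.eigh(C); print(c,m.sum(),P.mean(0).round(4),mm.round(4),"dir",np.degrees(np.arctan2(e[1,1],e[0,1])),np.sqrt(w)*3.46)
    m=(np.hypot(W[:,0]-.655,W[:,1]+.073)<.06)&(W[:,2]>.034)&(W[:,2]<.066); print(" lower",m.sum(),np.percentile(W[m,:2],[2,98],0).round(4).tolist())
A=crop(a,285,178,100,100,6); Bc=crop(b,195,195,100,100,6)
cv2.imwrite("pics/c13.png",cv2.resize(np.hstack([A,Bc]),(800,400)))
dirs([.65,-.073,.1],90)
E
```

```text
time_s: 60.05
ee_pos: [0.3882, -0.0356, 0.1836]
eef_rot: [-1.571, -0.001, 0.244]
force: [0.2, -0.1, 0.3]
grip_width: 0.0941
time_s: 61.05
ee_pos: [0.3701, -0.0403, 0.1833]
eef_rot: [-1.571, 0.0, 1.575]
force: [1.0, -0.4, 0.4]
grip_width: 0.0941
scene 13 median z by quadrant [np.float64(0.0768), np.float64(0.077), np.float64(0.0775), np.float64(0.0778)]
top 13 median z by quadrant [np.float64(0.0776), np.float64(0.0783), np.float64(0.0789), np.float64(0.0793)]
top 73 [ 0.6601 -0.0725  0.0722] [ 0.6606 -0.0722] dir -179.90473772788775 [0.01387604 0.04887751]
 lower 379 [[0.6213, -0.1101], [0.6947, -0.0224]]
scene 117 [ 0.6633 -0.0697  0.0719] [ 0.6627 -0.071 ] dir -179.13624464578072 [0.01445455 0.05036479]
 lower 397 [[0.629, -0.1035], [0.696, -0.0373]]
tcp [ 0.3701 -0.0403  0.1833] head 90.04 w 0.094 F [ 0.  -0.1 -0.3] t 61.1 shift xyz [-0.0329  0.0833 -0.2799] spin(ccw from above -> 0.04 tool-y)
```

View pics/c13.png

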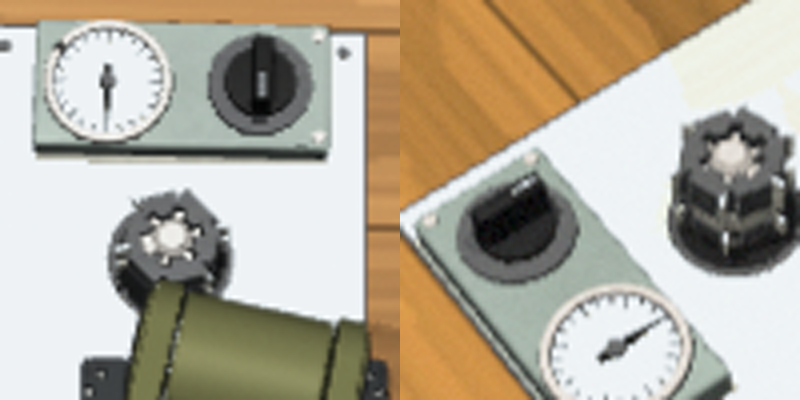

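```bash
cat > dial.py <<'E'
from look import *
def dial(tag,cams_=("top","scene"),c0=None):
    for c in cams_:
        img=cv2.imread(f"pics/{c}_{tag}.png"); n=400; S=.00025
        ctr=np.array([.6616,.0372])+B[c]
        for it in range(3):
            xs=(np.arange(n)-n/2)*S
            X,Y=np.meshgrid(ctr[0]+xs,ctr[1]+xs,indexing="ij")
            fx,fy,cx,cy,V=K(c); q=np.stack([X,Y,np.full_like(X,.031)],-1)@V[:3,:3].T+V[:3,3]
            g=cv2.remap(cv2.cvtColor(img,cv2.COLOR_BGR2GRAY),(cx+fx*q[...,0]/q[...,2]).astype(np.float32),(cy+fy*q[...,1]/q[...,2]).astype(np.float32),cv2.INTER_CUBIC)
            rr,an=np.hypot(*np.meshgrid(xs,xs,indexing="ij")),None
            if it<2:
                w=(g>205).astype(np.uint8); w=cv2.morphologyEx(w,cv2.MORPH_CLOSE,np.ones((31,31))); lab=cv2.connectedComponents(w)[1]; k=lab==lab[n//2,n//2]
                k&=rr<.048; i,j=np.nonzero(k); ctr=ctr+np.array([(i.min()+i.max())/2-n/2,(j.min()+j.max())/2-n/2])*S
        a=np.radians(np.arange(0,360,.5))
        def prof(r0,r1):
            o=[]
            for t in a: 
                r=np.arange(r0,r1,.0005); o.append(g[np.round(n/2+r*np.cos(t)/S).astype(int),np.round(n/2+r*np.sin(t)/S).astype(int)].mean())
            return 255-np.array(o)
        def pk(p):
            i=p.argmax(); w=(np.arange(-24,25)+i)%720; s=np.clip(p[w]-p[w].max()*.6-.4*np.median(p),0,None); return a[i]+np.sum(s*np.arange(-24,25))/s.sum()*np.radians(.5),p.max(),np.median(p)
        nd,mk=pk(prof(.010,.026)),pk(prof(.0365,.042))
        print(c,"ctr",(ctr-B[c]).round(4),"needle",np.degrees(nd[0]).round(1),"mark",np.degrees(mk[0]).round(1),"cw to go deg",(np.degrees(nd[0]-mk[0])%360).round(2),np.round(nd[1:]+mk[1:]))
E
python3 - <<'E'
from dial import *
dial("13");dial("6");dial("1")
E
python3 -m handwheel '[{"fingers":0.2,"x":-0.005,"y":0,"z":-0.04,"spin":0},{"fingers":0.2,"x":-0.01,"y":0,"z":-0.08,"spin":0},{"fingers":0.2,"x":-0.015,"y":0,"z":-0.125,"spin":0},{"fingers":0.2,"x":-0.02,"y":0,"z":-0.17,"spin":0},{"fingers":0.2,"x":-0.025,"y":0,"z":-0.215,"spin":0},{"fingers":0.2,"x":-0.0317,"y":0,"z":-0.26,"spin":0},{"fingers":0.2,"x":-0.0317,"y":0,"z":-0.2914,"spin":0},{"fingers":0.2,"x":-0.0317,"y":0.03,"z":-0.2914,"spin":0},{"fingers":0.2,"x":-0.0317,"y":0.06,"z":-0.2914,"spin":0},{"fingers":0.2,"x":-0.0317,"y":0.08,"z":-0.2914,"spin":0}]' 30
python3 - <<'E'
from dial import *
dirs([.6615,-.072,.05],90)
shot("scene","14");dial("14",("scene",))
E
```

```text
top ctr [0.6601 0.0372] needle 178.5 mark 302.9 cw to go deg 235.62 [148.  14. 113.  45.]
scene ctr [0.6685 0.0372] needle 178.7 mark 60.0 cw to go deg 118.7 [204.  13. 197.  50.]
top ctr [0.6601 0.0372] needle 178.5 mark 302.9 cw to go deg 235.64 [149.  14. 113.  45.]
scene ctr [0.6686 0.0372] needle 178.6 mark 60.1 cw to go deg 118.51 [203.  13. 196.  50.]
top ctr [0.6556 0.0372] needle 1.4 mark 176.1 cw to go deg 185.28 [115.  10. 145.  43.]
time_s: 62.15
ee_pos: [0.6608, -0.0722, 0.1004]
eef_rot: [-1.568, -0.0, 1.565]
force: [0.8, -0.4, -0.7]
grip_width: 0.0562
tcp [ 0.6608 -0.0722  0.1004] head 89.69 w 0.0562 F [ 0.8 -0.4 -0.7] t 62.1 shift xyz [ 0.0002  0.0504 -0.0009] spin(ccw from above -> -0.31 tool-y) 
scene ctr [0.6665 0.0373] needle 179.1 mark 57.6 cw to go deg 121.47 [199.   4. 184.  35.][ WARN:0@1.190] global loadsave.cpp:275 findDecoder imread_('pics/scene_1.png'): can't open/read file: check file path/integrity
Traceback (most recent call last):
  File "dial.py", line 10, in dial
    g=cv2.remap(cv2.cvtColor(img,cv2.COLOR_BGR2GRAY),(cx+fx*q[...,0]/q[...,2]).astype(np.float32),(cy+fy*q[...,1]/q[...,2]).astype(np.float32),cv2.INTER_CUBIC)
                ~~~~~~~~~~~~^^^^^^^^^^^^^^^^^^^^^^^^
cv2.error: OpenCV(4.12.0) /io/opencv/modules/imgproc/src/color.cpp:199: error: (-215:Assertion failed) !_src.empty() in function 'cvtColor'
```

```bash
python3 - <<'E'
s=open("dial.py").read()
a=s.index("        for it in range(3):"); b=s.index("        a=np.radians")
s=s[:a]+'''        def warp(ctr):
            xs=(np.arange(n)-n/2)*S; X,Y=np.meshgrid(ctr[0]+xs,ctr[1]+xs,indexing="ij"); fx,fy,cx,cy,V=K(c)
            q=np.stack([X,Y,np.full_like(X,.031)],-1)@V[:3,:3].T+V[:3,3]
            return cv2.remap(cv2.cvtColor(img,cv2.COLOR_BGR2GRAY),(cx+fx*q[...,0]/q[...,2]).astype(np.float32),(cy+fy*q[...,1]/q[...,2]).astype(np.float32),cv2.INTER_CUBIC)
        g=cv2.GaussianBlur(warp(ctr),(0,0),3).astype(np.float32); th=np.radians(np.arange(0,360,3)); best=(-1e9,)
        for i in range(-24,25):
            for j in range(-24,25):
                for r in range(150,184,2):
                    f=lambda q:g[(n/2+i+q*np.cos(th)).astype(int),(n/2+j+q*np.sin(th)).astype(int)]
                    e=np.clip(f(r-6)-f(r+6),-20,60).mean()
                    if e>best[0]: best=(e,i,j,r)
        ctr=ctr+np.array(best[1:3])*S; print(best); g=warp(ctr)
'''+s[b:]
open("dial.py","w").write(s)
E
time python3 - <<'E'
from dial import *
dial("13");dial("14",("scene",))
E
```

```text
Traceback (most recent call last):
  File "dial.py", line 15, in dial
    e=np.clip(f(r-6)-f(r+6),-20,60).mean()
                     ~^^^^^
  File "dial.py", line 14, in <lambda>
    f=lambda q:g[(n/2+i+q*np.cos(th)).astype(int),(n/2+j+q*np.sin(th)).astype(int)]
               ~^^^^^^^^^^^^^^^^^^^^^^^^^^^^^^^^^^^^^^^^^^^^^^^^^^^^^^^^^^^^^^^^^^^
IndexError: index 400 is out of bounds for axis 1 with size 400

real	0m1.272s
user	0m1.712s
sys	0m0.162s
```

```bash
sed -i 's/n=400/n=440/' dial.py; time python3 - <<'E'
from dial import *
dial("13");dial("14",("scene",))
E
```

```text
(np.float32(48.575), 12, -2, 180)
top ctr [0.6646 0.0367] needle 177.0 mark 56.0 cw to go deg 121.04 [183.  14. 158.  57.]
(np.float32(43.55), 6, -3, 182)
scene ctr [0.6631 0.0364] needle 176.4 mark 54.3 cw to go deg 122.12 [189.  13. 146.  66.]
(np.float32(42.941666), 6, -3, 182)
scene ctr [0.6631 0.0364] needle 176.4 mark 254.3 cw to go deg 282.06 [181.   4. 142.  50.]
real	0m14.288s
user	0m14.078s
sys	0m0.280s
```

```bash
python3 -m handwheel '[{"fingers":0.2,"x":0,"y":0.025,"z":-0.0005,"spin":0},{"fingers":0.2,"x":0,"y":0.045,"z":-0.0005,"spin":0},{"fingers":0.2,"x":0,"y":0.052,"z":-0.0005,"spin":0},{"fingers":-1,"x":0,"y":0.052,"z":-0.0005,"spin":0},{"fingers":-1,"x":0,"y":0.052,"z":-0.0005,"spin":0},{"fingers":-1,"x":0,"y":0.052,"z":-0.0005,"spin":0},{"fingers":-1,"x":0,"y":0.052,"z":-0.0005,"spin":0},{"fingers":-1,"x":0,"y":0.052,"z":-0.0005,"spin":0},{"fingers":-1,"x":0,"y":0.052,"z":-0.0005,"spin":0},{"fingers":-1,"x":0,"y":0.052,"z":-0.0005,"spin":0}]' 30
python3 -m handwheel '[{"fingers":-1,"x":0,"y":0,"z":0,"spin":8},{"fingers":-1,"x":0,"y":0,"z":0,"spin":16},{"fingers":-1,"x":0,"y":0,"z":0,"spin":24},{"fingers":-1,"x":0,"y":0,"z":0,"spin":32},{"fingers":-1,"x":0,"y":0,"z":0,"spin":40},{"fingers":-1,"x":0,"y":0,"z":0,"spin":48},{"fingers":-1,"x":0,"y":0,"z":0,"spin":56},{"fingers":-1,"x":0,"y":0,"z":0,"spin":64},{"fingers":-1,"x":0,"y":0,"z":0,"spin":72},{"fingers":-1,"x":0,"y":0,"z":0,"spin":80}]'
python3 - <<'E'
from dial import *
dirs([.6615,-.072,.05],10)
shot("scene","15");dial("15",("scene",));print(get_obs()["moment"])
E
```

```text
time_s: 63.2
ee_pos: [0.6621, -0.0719, 0.0517]
eef_rot: [-1.571, -0.001, 1.57]
force: [-1.2, 3.7, 2.8]
grip_width: 0.014
time_s: 64.2
ee_pos: [0.6623, -0.0716, 0.0516]
eef_rot: [-1.57, -0.001, 0.168]
force: [2.1, 5.4, 1.6]
grip_width: 0.0138
tcp [ 0.6623 -0.0716  0.0516] head 9.64 w 0.0138 F [2.1 5.4 1.6] t 64.2 shift xyz [-0.0009  0.0016 -0.0002] spin(ccw from above -> -0.36 tool-y) 
(np.float32(41.75), 6, -3, 182)
scene ctr [0.6631 0.0364] needle 137.6 mark 54.3 cw to go deg 83.33 [195.   4. 132.  48.]
[ 1.01805418 -0.26337197 -0.01302926]
```

```bash
python3 -m handwheel '[{"fingers":-1,"x":0,"y":0,"z":0,"spin":8},{"fingers":-1,"x":0,"y":0,"z":0,"spin":16},{"fingers":-1,"x":0,"y":0,"z":0,"spin":24},{"fingers":-1,"x":0,"y":0,"z":0,"spin":32},{"fingers":-1,"x":0,"y":0,"z":0,"spin":40},{"fingers":-1,"x":0,"y":0,"z":0,"spin":48},{"fingers":-1,"x":0,"y":0,"z":0,"spin":56},{"fingers":-1,"x":0,"y":0,"z":0,"spin":64},{"fingers":-1,"x":0,"y":0,"z":0,"spin":72},{"fingers":-1,"x":0,"y":0,"z":0,"spin":80}]'
python3 -m handwheel '[{"fingers":-1,"x":0,"y":0,"z":0,"spin":8},{"fingers":-1,"x":0,"y":0,"z":0,"spin":16},{"fingers":-1,"x":0,"y":0,"z":0,"spin":24},{"fingers":-1,"x":0,"y":0,"z":0,"spin":32},{"fingers":-1,"x":0,"y":0,"z":0,"spin":40},{"fingers":-1,"x":0,"y":0,"z":0,"spin":40},{"fingers":-1,"x":0,"y":0,"z":0,"spin":40},{"fingers":-1,"x":0,"y":0,"z":0,"spin":40},{"fingers":0.2,"x":0,"y":0,"z":0,"spin":40},{"fingers":0.2,"x":0,"y":0,"z":0,"spin":40}]'
python3 - <<'E'
from dial import *
dirs([.6615,-.072,.05],-110)
shot("scene","16");dial("16",("scene",));print(get_obs()["qpos"])
E
```

```text
time_s: 65.25
ee_pos: [0.6626, -0.0718, 0.0517]
eef_rot: [-1.569, -0.0, -1.228]
force: [4.9, 3.4, 1.1]
grip_width: 0.0137
time_s: 66.25
ee_pos: [0.6618, -0.0725, 0.0511]
eef_rot: [-1.571, -0.0, -1.921]
force: [-0.6, -0.0, -1.1]
grip_width: 0.0263
tcp [ 0.6618 -0.0725  0.0511] head -110.07 w 0.0263 F [-0.6 -0.  -1.1] t 66.2 shift xyz [-0.0004  0.0011 -0.0004] spin(ccw from above -> -0.07 tool-y) 
(np.float32(40.883335), 6, -2, 180)
scene ctr [0.6631 0.0367] needle 79.4 mark 266.0 cw to go deg 173.41 [193.   4. 150.  52.]
[-1.64089846e-01  7.01162429e-01  1.29308673e+00 -3.17427197e-04
  1.14773151e+00  1.75714971e+00]
```

```bash
python3 -m handwheel '[{"fingers":0.4,"x":0,"y":-0.02,"z":0,"spin":0},{"fingers":0.4,"x":0,"y":-0.04,"z":0,"spin":0},{"fingers":0.4,"x":0,"y":-0.045,"z":0,"spin":-8.5},{"fingers":0.4,"x":0,"y":-0.045,"z":0,"spin":-17},{"fingers":0.4,"x":0,"y":-0.045,"z":0,"spin":-25.5},{"fingers":0.4,"x":0,"y":-0.045,"z":0,"spin":-34},{"fingers":0.4,"x":0,"y":-0.045,"z":0,"spin":-42.5},{"fingers":0.4,"x":0,"y":-0.045,"z":0,"spin":-51},{"fingers":0.4,"x":0,"y":-0.045,"z":0,"spin":-59.5},{"fingers":0.4,"x":0,"y":-0.045,"z":0,"spin":-68}]'
python3 -m handwheel '[{"fingers":0.2,"x":0,"y":0,"z":0,"spin":-8.5},{"fingers":0.2,"x":0,"y":0,"z":0,"spin":-17},{"fingers":0.2,"x":0,"y":0,"z":0,"spin":-25.5},{"fingers":0.2,"x":0,"y":0,"z":0,"spin":-34},{"fingers":0.2,"x":0,"y":0,"z":0,"spin":-42.5},{"fingers":0.2,"x":0,"y":0,"z":0,"spin":-51},{"fingers":0.2,"x":0,"y":0,"z":0,"spin":-59.5},{"fingers":0.2,"x":0,"y":0,"z":0,"spin":-68},{"fingers":0.2,"x":0,"y":0,"z":0,"spin":-76.5},{"fingers":0.2,"x":0,"y":0,"z":0,"spin":-85}]'
python3 -m handwheel '[{"fingers":0.2,"x":0,"y":0,"z":0,"spin":-8.5},{"fingers":0.2,"x":0,"y":0,"z":0,"spin":-17},{"fingers":0.2,"x":0,"y":0,"z":0,"spin":-25.5},{"fingers":0.2,"x":0,"y":0,"z":0,"spin":-27},{"fingers":0.2,"x":0,"y":0,"z":0,"spin":-27},{"fingers":0.2,"x":0,"y":0,"z":0,"spin":-27},{"fingers":0.2,"x":0,"y":0.02,"z":0,"spin":-27},{"fingers":0.2,"x":0,"y":0.04,"z":0,"spin":-27},{"fingers":0.2,"x":0,"y":0.045,"z":0,"spin":-27},{"fingers":0.2,"x":0,"y":0.045,"z":0,"spin":-27}]'
python3 - <<'E'
from dial import *
dirs([.6618,-.072,.051],70)
shot("top","17");shot("scene","17");dial("17")
E
```

```text
time_s: 67.3
ee_pos: [0.6618, -0.0725, 0.0961]
eef_rot: [-1.571, 0.0, -0.728]
force: [-0.4, 0.0, 0.3]
grip_width: 0.0659
time_s: 68.3
ee_pos: [0.6618, -0.0726, 0.0961]
eef_rot: [-1.571, 0.0, 0.755]
force: [0.4, 0.1, 0.3]
grip_width: 0.056
time_s: 69.3
ee_pos: [0.6616, -0.0723, 0.0507]
eef_rot: [-1.569, 0.0, 1.219]
force: [0.0, 0.2, -0.2]
grip_width: 0.056
tcp [ 0.6616 -0.0723  0.0507] head 69.85 w 0.056 F [ 0.   0.2 -0.2] t 69.3 shift xyz [ 0.0004 -0.0003 -0.0001] spin(ccw from above -> -0.15 tool-y) 
(np.float32(37.4), -9, 11, 162)
top ctr [0.6594 0.04  ] needle 65.2 mark 246.5 cw to go deg 178.68 [161.  10. 189.  48.]
(np.float32(40.808334), 6, -2, 180)
scene ctr [0.6631 0.0367] needle 79.4 mark 265.7 cw to go deg 173.69 [192.   4. 152.  52.]
```

```bash
python3 -m handwheel '[{"fingers":-1,"x":0,"y":0,"z":0,"spin":0},{"fingers":-1,"x":0,"y":0,"z":0,"spin":0},{"fingers":-1,"x":0,"y":0,"z":0,"spin":0},{"fingers":-1,"x":0,"y":0,"z":0,"spin":0},{"fingers":-1,"x":0,"y":0,"z":0,"spin":0},{"fingers":-1,"x":0,"y":0,"z":0,"spin":0},{"fingers":-1,"x":0,"y":0,"z":0,"spin":0},{"fingers":-1,"x":0,"y":0,"z":0,"spin":0},{"fingers":-1,"x":0,"y":0,"z":0,"spin":8},{"fingers":-1,"x":0,"y":0,"z":0,"spin":16}]' 30
python3 -m handwheel '[{"fingers":-1,"x":0,"y":0,"z":0,"spin":8},{"fingers":-1,"x":0,"y":0,"z":0,"spin":16},{"fingers":-1,"x":0,"y":0,"z":0,"spin":20},{"fingers":-1,"x":0,"y":0,"z":0,"spin":20},{"fingers":-1,"x":0,"y":0,"z":0,"spin":20},{"fingers":-1,"x":0,"y":0,"z":0,"spin":20},{"fingers":-1,"x":0,"y":0,"z":0,"spin":20},{"fingers":-1,"x":0,"y":0,"z":0,"spin":20},{"fingers":-1,"x":0,"y":0,"z":0,"spin":20},{"fingers":-1,"x":0,"y":0,"z":0,"spin":20}]'
sed -i 's/        nd,mk=/        if 1: [print(int(r*1e3),[(int(x\/2),int(v)) for x,v in enumerate(prof(r,r+.002)) if 60<=x<=180 and x%6==0]) for r in(.016,.024,.028,.032,.036,.038,.040)]\n        nd,mk=/' dial.py
python3 - <<'E'
from dial import *
dirs([.6618,-.072,.051],34)
shot("scene","18");dial("18",("scene",))
E
```

```text
time_s: 70.4
ee_pos: [0.6622, -0.0718, 0.0513]
eef_rot: [-1.571, -0.001, 0.936]
force: [2.8, 6.1, 0.0]
grip_width: 0.0139
time_s: 71.4
ee_pos: [0.6622, -0.0718, 0.0514]
eef_rot: [-1.571, -0.001, 0.592]
force: [2.7, 5.4, -0.0]
grip_width: 0.0136
tcp [ 0.6622 -0.0718  0.0514] head 33.94 w 0.0136 F [ 2.7  5.4 -0. ] t 71.4 shift xyz [-0.0005  0.0004  0.    ] spin(ccw from above -> -0.06 tool-y) 
(np.float32(43.341667), 6, -2, 180)
16 [(30, 4), (33, 4), (36, 4), (39, 1), (42, 1), (45, 7), (48, 7), (51, 17), (54, 62), (57, 134), (60, 189), (63, 202), (66, 176), (69, 133), (72, 80), (75, 36), (78, 3), (81, 0), (84, 1), (87, 3), (90, 4)]
24 [(30, 4), (33, 4), (36, 4), (39, 4), (42, 4), (45, 3), (48, 4), (51, 0), (54, 15), (57, 66), (60, 120), (63, 147), (66, 107), (69, 31), (72, 0), (75, 2), (78, 4), (81, 4), (84, 4), (87, 4), (90, 4)]
28 [(30, 4), (33, 5), (36, 5), (39, 4), (42, 4), (45, 5), (48, 4), (51, 3), (54, 6), (57, 4), (60, 67), (63, 138), (66, 74), (69, 3), (72, 3), (75, 3), (78, 4), (81, 4), (84, 4), (87, 4), (90, 4)]
32 [(30, 5), (33, 4), (36, 3), (39, 1), (42, 15), (45, 68), (48
[... 151 characters left out ...]
 (33, 53), (36, 0), (39, 4), (42, 0), (45, 71), (48, 69), (51, 10), (54, 65), (57, 17), (60, 65), (63, 54), (66, 0), (69, 6), (72, 41), (75, 41), (78, 10), (81, 3), (84, 3), (87, 42), (90, 37)]
38 [(30, 42), (33, 70), (36, 7), (39, 4), (42, 1), (45, 38), (48, 53), (51, 39), (54, 143), (57, 44), (60, 55), (63, 37), (66, 0), (69, 8), (72, 29), (75, 47), (78, 13), (81, 3), (84, 11), (87, 53), (90, 30)]
40 [(30, 14), (33, 29), (36, 12), (39, 8), (42, 7), (45, 14), (48, 38), (51, 90), (54, 182), (57, 102), (60, 48), (63, 17), (66, 3), (69, 8), (72, 20), (75, 36), (78, 8), (81, 8), (84, 11), (87, 29), (90, 15)]
scene ctr [0.6631 0.0367] needle 62.1 mark 54.1 cw to go deg 8.07 [192.   4. 138.  49.]
```

```bash
python3 -m handwheel '[{"fingers":-1,"x":0,"y":0,"z":0,"spin":6},{"fingers":-1,"x":0,"y":0,"z":0,"spin":12},{"fingers":-1,"x":0,"y":0,"z":0,"spin":16},{"fingers":-1,"x":0,"y":0,"z":0,"spin":16},{"fingers":-1,"x":0,"y":0,"z":0,"spin":16},{"fingers":-1,"x":0,"y":0,"z":0,"spin":16},{"fingers":-1,"x":0,"y":0,"z":0,"spin":16},{"fingers":-1,"x":0,"y":0,"z":0,"spin":16},{"fingers":-1,"x":0,"y":0,"z":0,"spin":16},{"fingers":-1,"x":0,"y":0,"z":0,"spin":16}]'
python3 - <<'E'
from dial import *
dirs([.6618,-.072,.051],18)
shot("scene","19");dial("19",("scene",))
E
```

```text
time_s: 72.45
ee_pos: [0.6623, -0.0717, 0.0513]
eef_rot: [-1.57, -0.001, 0.313]
force: [2.6, 6.1, -0.1]
grip_width: 0.0138
tcp [ 0.6623 -0.0717  0.0513] head 17.94 w 0.0138 F [ 2.6  6.1 -0.1] t 72.5 shift xyz [-0.0005  0.0003 -0.0001] spin(ccw from above -> -0.06 tool-y) 
(np.float32(41.908333), 6, -3, 182)
16 [(30, 3), (33, 1), (36, 3), (39, 8), (42, 10), (45, 39), (48, 103), (51, 169), (54, 206), (57, 197), (60, 157), (63, 105), (66, 55), (69, 14), (72, 0), (75, 0), (78, 4), (81, 3), (84, 3), (87, 3), (90, 4)]
24 [(30, 4), (33, 4), (36, 4), (39, 4), (42, 4), (45, 0), (48, 1), (51, 103), (54, 176), (57, 116), (60, 40), (63, 15), (66, 0), (69, 2), (72, 4), (75, 4), (78, 4), (81, 4), (84, 4), (87, 4), (90, 4)]
28 [(30, 4), (33, 4), (36, 4), (39, 4), (42, 3), (45, 4), (48, 0), (51, 59), (54, 121), (57, 54), (60, 0), (63, 4), (66, 4), (69, 4), (72, 4), (75, 4), (78, 4), (81, 4), (84, 4), (87, 3), (90, 4)]
32 [(30, 4), (33, 4), (36, 4), (39, 2), (42, 10), (45, 61), (48, 38), (51, 4), (54, 27), (57, 17), (60, 5), (63, 3), (66, 4), (69, 3), (72, 7), (75, 6), (78, 3), (81, 3), (84, 4), (87, 26), (90, 30)]
36 [(30, 48), (33, 57), (36, 0), (39, 3), (42, 0), (45, 65), (48, 74), (51, 8), (54, 83), (57, 26), (60, 41), (63, 37), (66, 0), (69, 5), (72, 41), (75, 43), (78, 11), (81, 3), (84, 2), (87, 40), (90, 35)]
38 [(30, 36), (33, 75), (36, 9), (39, 3), (42, 1), (45, 34), (48, 58), (51, 26), (54, 141), (57, 48), (60, 48), (63, 37), (66, 0), (69, 8), (72, 30), (75, 48), (78, 14), (81, 2), (84, 8), (87, 56), (90, 33)]
40 [(30, 13), (33, 32), (36, 13), (39, 8), (42, 6), (45, 13), (48, 37), (51, 78), (54, 183), (57, 103), (60, 52), (63, 20), (66, 2), (69, 8), (72, 19), (75, 38), (78, 9), (81, 6), (84, 12), (87, 34), (90, 18)]
scene ctr [0.6631 0.0364] needle 55.0 mark 54.3 cw to go deg 0.77 [201.   4. 144.  48.]
```

```bash
python3 -m handwheel '[{"fingers":0.2,"x":0,"y":0,"z":0,"spin":0},{"fingers":0.2,"x":0,"y":0,"z":0,"spin":0},{"fingers":0.2,"x":0,"y":0,"z":0,"spin":0},{"fingers":0.2,"x":0,"y":0,"z":0,"spin":0},{"fingers":0.2,"x":0,"y":-0.04,"z":0,"spin":0},{"fingers":0.2,"x":0,"y":-0.08,"z":0,"spin":0},{"fingers":0.2,"x":0,"y":-0.12,"z":0,"spin":0},{"fingers":0.2,"x":-0.04,"y":-0.15,"z":0,"spin":0},{"fingers":0.2,"x":-0.08,"y":-0.15,"z":0,"spin":0},{"fingers":0.2,"x":-0.12,"y":-0.15,"z":0,"spin":0}]'
python3 -m handwheel '[{"fingers":0.2,"x":-0.05,"y":0,"z":0,"spin":0},{"fingers":0.2,"x":-0.09,"y":0,"z":0,"spin":0},{"fingers":0.2,"x":-0.13,"y":0,"z":0,"spin":0},{"fingers":0.2,"x":-0.17,"y":0,"z":0,"spin":0},{"fingers":0.2,"x":-0.19,"y":0,"z":0,"spin":0},{"fingers":0.2,"x":-0.19,"y":0,"z":0,"spin":0},{"fingers":0.2,"x":-0.19,"y":0,"z":0,"spin":0},{"fingers":0.2,"x":-0.19,"y":0,"z":0,"spin":0},{"fingers":0.2,"x":-0.19,"y":0,"z":0,"spin":0},{"fingers":0.2,"x":-0.19,"y":0,"z":0,"spin":0}]'
sed -i 's/if 1:/if 0:/' dial.py
python3 - <<'E'
from dial import *
from dep import stack
dirs([.35,-.15,.2],18)
a,_=shot("top","20");b,_=shot("scene","20");dial("20");stack("20");stack("20","top")
A=crop(a,290,178,100,100,4); D=crop(b,225,258,50,50,8); E=crop(b,150,80,300,150,8/3)
cv2.imwrite("pics/c14.png",cv2.resize(np.vstack([np.hstack([A,D]),E[:, :800] if E.shape[1]==800 else cv2.resize(E,(800,400))]),(740,600)) if A.shape[0]==400 else A)
E
```

```text
time_s: 73.5
ee_pos: [0.5465, -0.1097, 0.202]
eef_rot: [-1.572, -0.001, 0.313]
force: [-0.1, -0.3, 0.6]
grip_width: 0.0561
time_s: 74.5
ee_pos: [0.3673, -0.1676, 0.201]
eef_rot: [-1.57, 0.0, 0.314]
force: [-0.2, -0.7, 0.6]
grip_width: 0.0564
tcp [ 0.3673 -0.1676  0.201 ] head 17.97 w 0.0564 F [-0.2 -0.7  0.6] t 74.5 shift xyz [-0.0111  0.0011  0.0221] spin(ccw from above -> -0.03 tool-y) 
(np.float32(48.775), 11, -1, 180)
top ctr [0.6644 0.0369] needle 56.6 mark 55.2 cw to go deg 1.48 [186.  14. 174.  57.]
(np.float32(43.2), 6, -2, 180)
scene ctr [0.6631 0.0367] needle 54.7 mark 54.1 cw to go deg 0.62 [207.  15. 159.  69.]
scene 20 median z by quadrant [np.float64(0.0827), np.float64(0.0822), np.float64(0.0827), np.float64(0.0819)]
top 20 median z by quadrant [np.float64(0.0841), np.float64(0.0831), np.float64(0.0828), np.float64(0.0831)]
```

View pics/c14.png

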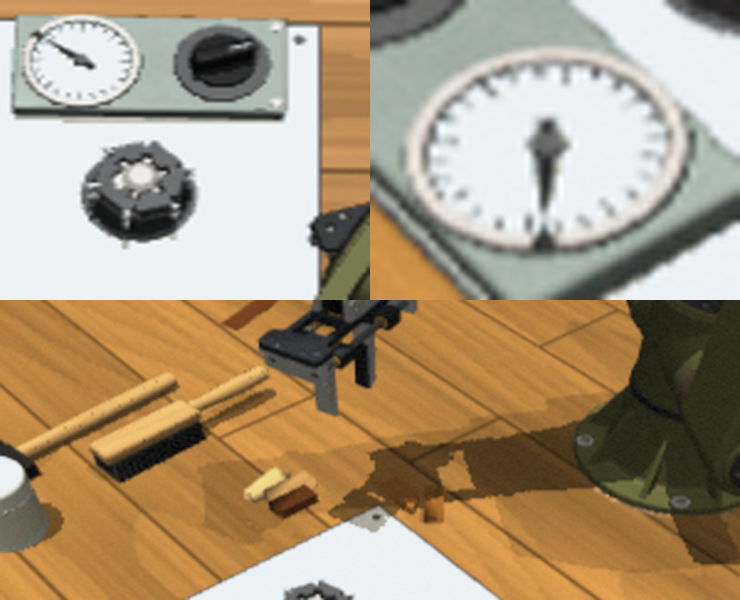

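```bash
python3 -c "
from station import workorder
print(workorder.hand_in())"
```

```text
the job is handed in; nothing more can be done
None
```

The job is done and handed in at about 74.5 s on the robot's clock. `hand_in` reports no verdict.

**What I did**
- **Sweeping:** I brushed all five offcuts off the plate and stood the brush on the bench, clear of the plate.
- **Stack:** I built it in the order cutter A, spacer, cutter B, cutter C, each turned onto the master spline.
- **Knob:** I turned it about 236° clockwise in two grips, until the needle met the set mark.

**Last checks**
- **Plate and brush:** The final pictures show no offcut on the plate and the brush standing on the bench.
- **Stack height:** Depth readings gave 36, 49, 63 and 77 mm as the four rings went on, which matches fully home. It stands level at about 83 mm after the spindle rose 5 mm.
- **Needle:** It points at the mark in the last close-up. The measured gap is 0.6° from the scene camera and 1.5° from the top camera. They disagree mainly because of uncertainty in where the dial's centre is.

**What went wrong or disagreed**
- **Tool height:** The fingertips stood about 3 mm above the reported TCP, not the stated 19 mm ahead of it. That probably caused the first brush grip to slip and the first pinch at cutter A to close on nothing. I corrected all later heights.
- **Camera offset:** The two cameras differed by about 1.5 to 3 mm. I corrected both using the spot where cutter A had been squeezed central between the jaws.
- **Typing slip:** One wrong row while releasing cutter B commanded the tool downwards for 0.1 s. The stack measured unchanged afterwards, but I did not see the peak force.

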